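Weigh a slipcased book set on the beam scale

ROBOT

A 6-joint arm with a two-finger parallel gripper is mounted at the origin on the work surface. World frame = base frame: x ahead of the robot, y to its left, z up, the work surface at z = 0. Lengths are in m, angles in rad, forces in N, time in s.
With the tool pointing down it reaches from about 0.25 to 0.725 m from the base axis. Payload 4 kg.
Tool frame: the origin (TCP) lies between the finger pads; the fingertips stand 17 mm ahead of it and the grasp point (between the pads) lies 2 mm behind it; z points along the fingers, y is the direction in which the jaws open and shut (so a half turn about z gives the same grasp; the last joint's range is limited). The gripper opens to 85 mm and grips with 20 to 120 N. Pads are 22 mm wide; open, the fingers measure 114 mm over their backs; the gripper's body (76 mm by 85 mm) begins 54 mm behind the grasp point. The pads swing forward as they close: fully open they stand 13 mm farther back than shut.
Start: joints at [-1.151, 0.241, 0.005, 1.335, 0, 1.571], TCP at [0.204, -0.457, 0.248] pointing down, gripper open.
Joint ranges: [-2.72, 2.72], [-1.05, 1.87], [-1.09, 1.28], [-1.99, 2.15], [-1.42, 1.44], [-3.14, 3.14]. Speed limits (rad/s): [2.79, 2.79, 3.14, 3.14, 3.14, 3.14].

INTERFACE

Orientations are given as a unit quaternion [x, y, z, w].
In Python, from workcell import readout, viewer, order gives the robot as it stands. The module is installed in compiled form; this text tells all that it offers.
- The arm moves only by the shell command python3 -m crank 'ROWS'. ROWS is text: rows parted by semicolons, each of 7 numbers parted by spaces: the shift along the tool's x, y, z in m, then the turn, a rotation vector about the tool's x, y, z in rad, then the gripper's target within -1 to 1 (shut at 1, half-way at 0, fully open at -1). A call has 1 to 20 rows; each row shifts and turns the pose as measured when the row begins, along the tool's axes as they then stand; what a row does not reach is not made up. A row lasts 1/12 s, in which the tool goes at most 41.7 mm and 7.16 degrees, less where a joint would pass 70% of its speed; a pose out of reach is approached as far as the arm can. A call with a gripper value outside its range is refused whole. The fingers move at their own pace and stop on an object; the grip force is fixed at half the most. Time passes only in rows, so rows that do not move let the fingers close. It gives the time, the measured TCP pose, the force and the opening at its end, in the units of the state.
- readout.get_obs(): the state, without advancing time (a new reading comes with each control period).
- viewer.camera(name): name is "scene" or "top" or "wrist"; returns the picture (420x560x3 uint8, red, green, blue); there is no depth.
- viewer.calibration(name): a dict with "fx", "fy", "cx", "cy" (pixels), "eye" and "rotation" of the camera in the world. Camera axes: x right, y down, z forward; pixel columns grow to the right and rows downward; lengths in m; the calibration is good to about 2 mm. The wrist camera is an equidistant fisheye: a pixel r from the principal point sees the ray r / f radians off the axis. A picture is of the moment at which its call begins: read the wrist's pose just before it. calibration takes no time and is no camera call; for the wrist camera it gives the pose at the moment of the call.
- order.job_done(): hands the job in, once; it reports no verdict.
The state is a dict: "clock": time; "joint_pos": joint angles; "joint_vel": joint speeds; "tau": joint torques, N m; "eef_pos": TCP position; "tool_rot": TCP orientation; "ft_force": force on the tool from outside, world axes, zero at the start; "ft_torque": the same for the moment, N m; "grip_width": finger opening in m.
Only numpy, scipy, OpenCV 4.12 (cv2) and the standard library are available. Lean on these libraries where they do the work, as an engineer would, in place of code of your own. Each camera call takes 0.05 s, during which the arm holds its last target. There are 200 camera calls.

TASK

Weigh the slipcased pair of pocket books for posting. First take the rubber stamp off the scale's pan and stand it in the middle of its ink pad; then gently stand the slipcase upright in the middle of the pan and slide the poise along the notched beam, with light pushes only, until the pointer comes to rest freely on the centre mark. Leave the other things on the table where they are.

Things in the scene. Friction and masses are not known exactly. Their poses are not given: they have to be found in the camera images.
- scale: grey base of the beam scale, fixed to the table, 100 (x) x 500 (y) mm, 18 high, turned up to 0.15 rad. Origin on the table under it; its y axis runs along the beam from the pointer end (-y) to the pan end (+y). The fulcrum is at local y = +60, height 58; the beam is a steel bar 8 thick, top edge (with notches 10 apart) at height 70 when level, running from local y = +160 to -225. Two fulcrum plates reach height 70.
- pan_top (a point): centre of the top face of the round aluminium pan, diameter 124, flat, no rim, at local y = +160 of the scale and height 85 when the beam is level. The pan stays level and moves up or down up to 6.5 mm as the beam tips; where a load stands on it makes no difference.
- beam (a joint): tip of the beam in rad: 0 is balanced (pointer on the centre mark), positive when the pointer end is up (load too heavy, poise too far in), stops at -0.065 and +0.065. Balanced means within 0.014. Near balance it goes down by about 0.0028 rad per mm the poise moves out. Damped: settles in about 1 s.
- poise (a joint): position of the poise along the beam in m, 0 at its innermost place (35 mm from the fulcrum), growing towards the pointer end, to 0.215. It slides with about 1.5 N friction and stays where left: the notches do not hold it or make it click. With the pan empty and the poise at 0 the beam balances; 10 mm outwards balances 20 g on the pan.
- poise_tab (a point): top centre of the poise's upright black push tab. The poise is a steel block 34 across the beam x 30 along it, its top 15 above the beam's axis; from it the tab rises, 24 across x 20 along the beam, its top 77 above the beam's axis (height 135 when level, about 16 mm up or down with the beam at the outer end). Push the tab along the beam from either side, above the block; a push tips the beam while it lasts.
- pointer_tip (a point): tip of the pointer at the end of the beam, 305 mm from the fulcrum; moves up or down 20 mm between the stops.
- centre_mark (a point): where the pointer tip must come to rest (height 58): beside the broad dark centre line, 5 mm high, on the upright white plate at the pointer end; thin lines above and below it are 8 mm apart.
- slipcase: cardboard slipcase with two thin green pocket books in it, standing; 70 (x) x 45 (y) x 105 mm high, origin in the centre of its underside, open side with the spines to its +x. Mass unknown, 0.20 to 0.38 kg. It starts in one of three places in a row on the right with the bookmark carton and the pen cup.
- stamp: rubber stamp: base 30 (x) x 46 (y) x 14, wooden round knob above it with a neck, the knob 28 in diameter between heights 48 and 64, top at 75. Origin in the centre of its underside. 60 g. Starts standing on the pan.
- ink_pad: flat ink pad with blue felt top, fixed, 90 (x) x 130 (y) x 12 high; origin in the centre of its underside.
- bookmark_carton: (mm) closed cardboard carton with a pale tape band round it, 70 (x) x 56 (y) x 70 high; loose, origin in the centre of its underside; must be left alone.
- pen_cup: (mm) round black pen cup, diameter 56, 85 high, pens to about 110; loose, origin in the centre of its underside; must be left alone.
- mug: (mm) white mug, diameter 80, 92 high, handle at its +y, behind the pan; loose, origin in the centre of its underside; must be left alone.
- tape_dispenser: (mm) black desk tape dispenser, 60 (x) x 150 (y), 96 high, behind the beam; loose, origin in the centre of its underside; must be left alone.
- book_stack: (mm) three flat books, up to 230 (x) x 160 (y), 80 high; loose, origin in the centre of its underside; must be left alone.
- calculator: (mm) desk calculator lying flat, 120 (x) x 75 (y) x 14; loose, origin in the centre of its underside; must be left alone.
- glue_bottle: (mm) white bottle with orange cap, diameter 50, 150 high; loose, origin in the centre of its underside; must be left alone.
- pan: the pan itself; origin on its axis at the underside of the disc, 5 mm below point pan_top.

How it is judged:
By the outcome, as a careful person would: the job done as asked, in the order asked, and still so for the second after the job is handed in, with the robot touching nothing.
It also fails if it takes over 72 s, if anything falls off the work surface, if the arm or the gripper's body presses on something with over 40 N, if the wrist force passes 120 N, or if a joint passes its speed limit or range.

## Working session

There is one attempt and no reset: what is moved stays moved. The work goes in short steps, Python scripts to look and compute and a shell command to move; the robot and the scene stay as the last step left them, time stands still between calls to the robot, and variables do not carry over. Pictures are saved under pics/ and viewed, about 8 in all and at most 12, crops included, and the job is handed in when it is done.

```bash
mkdir -p pics
python3 - <<'E'
from workcell import readout, viewer
import cv2, json, numpy as np
o=readout.get_obs(); print({k:np.round(v,3).tolist() for k,v in o.items()})
for n in ["scene","top"]:
    im=viewer.camera(n); cv2.imwrite(f"pics/{n}0.png",im[:,:,::-1]); c=viewer.calibration(n); print(n,{k:np.round(v,4).tolist() for k,v in c.items()})
E
```

```text
{'clock': 0.0, 'joint_pos': [-1.151, 0.241, 0.004, 1.335, 0.0, 1.571], 'joint_vel': [0.0, 0.0, 0.001, -0.001, 0.001, 0.0], 'tau': [-0.002, -37.232, 25.241, 0.017, -0.0, 0.0], 'eef_pos': [0.204, -0.456, 0.247], 'tool_rot': [0.978, 0.208, -0.0, -0.001], 'ft_force': [-0.109, -0.102, 0.117], 'ft_torque': [0.031, 0.0, 0.038], 'grip_width': 0.085}
scene {'fx': 378.8972, 'fy': 378.8972, 'cx': 281.5343, 'cy': 210.087, 'eye': [1.3417, 0.2986, 0.6635], 'rotation': [0.4926, 0.7316, -0.398, -0.2524]}
top {'fx': 434.44, 'fy': 434.44, 'cx': 282.9074, 'cy': 198.913, 'eye': [0.3686, -0.0335, 1.3514], 'rotation': [0.7144, -0.6945, 0.0631, -0.0582]}
```

View pics/top0.png

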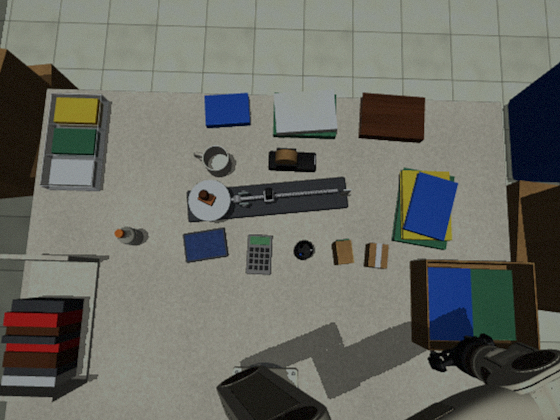

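View pics/scene0.png

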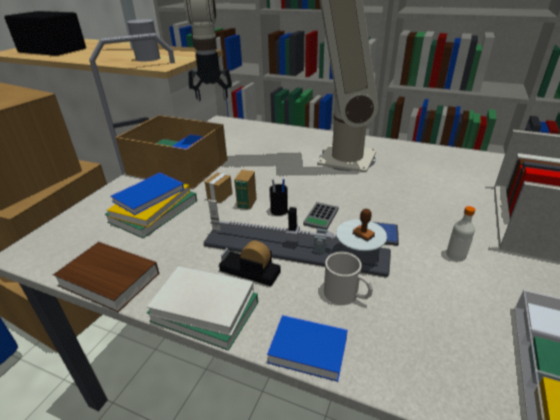

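Top view: pan about (210,200), stamp (207,197), poise (268,194), pointer end (347,191), ink pad (206,245), slipcase (343,252), carton with pale band (376,256), cup (304,250). I'll enlarge both views to measure.

```bash
cat > h.py <<'E'
import numpy as np, cv2
from scipy.spatial.transform import Rotation as R
from workcell import readout, viewer
def ray(c,u,v,fish=False):
    a=np.array([(u-c['cx'])/c['fx'],(v-c['cy'])/c['fy'],1.])
    if fish:
        r=np.hypot(a[0],a[1]); a=np.array([*(a[:2]/max(r,1e-9)*np.sin(r)),np.cos(r)])
    q=np.array(c['rotation']); M=R.from_quat(q).as_matrix() if q.shape==(4,) else q
    return np.array(c['eye']),M@a
def on(c,u,v,z,fish=False):
    e,d=ray(c,u,v,fish); return e+d*(z-e[2])/d[2]
def two(c1,p1,c2,p2,f1=False,f2=False):
    e1,d1=ray(c1,*p1,f1); e2,d2=ray(c2,*p2,f2)
    s=np.linalg.lstsq(np.c_[d1,-d2],e2-e1,rcond=None)[0]
    a,b=e1+s[0]*d1,e2+s[1]*d2; return (a+b)/2,np.linalg.norm(a-b)
def proj(c,p,fish=False):
    M=R.from_quat(c['rotation']).as_matrix(); a=M.T@(np.array(p)-c['eye'])
    if fish:
        r=np.hypot(a[0],a[1]); k=np.arctan2(r,a[2])/max(r,1e-9)
        return np.array([c['cx']+c['fx']*a[0]*k,c['cy']+c['fy']*a[1]*k])
    return np.array([c['cx']+c['fx']*a[0]/a[2],c['cy']+c['fy']*a[1]/a[2]])
E
python3 - <<'E'
from h import *
t=cv2.imread('pics/top0.png'); s=cv2.imread('pics/scene0.png')
a=cv2.resize(t[160:280,180:400],(770,420),interpolation=cv2.INTER_CUBIC)
cv2.imwrite('pics/topc.png',np.clip(a*1.3,0,255).astype('uint8'))
c=viewer.calibration('top')
for n,u,v,z in [('pan',210,201,.085),('stamp',207,197,.075),('tab',268,194,.135),('ink',206,245,.012),('slip',343,252,.105),('carton',376,256,.07),('cup',304,250,.1),('base L',188,205,.018),('base R',347,193,.018)]: print(n,on(c,u,v,z).round(3))
E
```

```text
pan [0.576 0.176 0.085]
stamp [0.589 0.187 0.075]
tab [0.593 0.004 0.135]
ink [0.451 0.192 0.012]
slip [ 0.436 -0.215  0.105]
carton [ 0.429 -0.317  0.07 ]
cup [ 0.439 -0.104  0.1  ]
base L [0.572 0.254 0.018]
base R [ 0.625 -0.24   0.018]
```

View pics/topc.png

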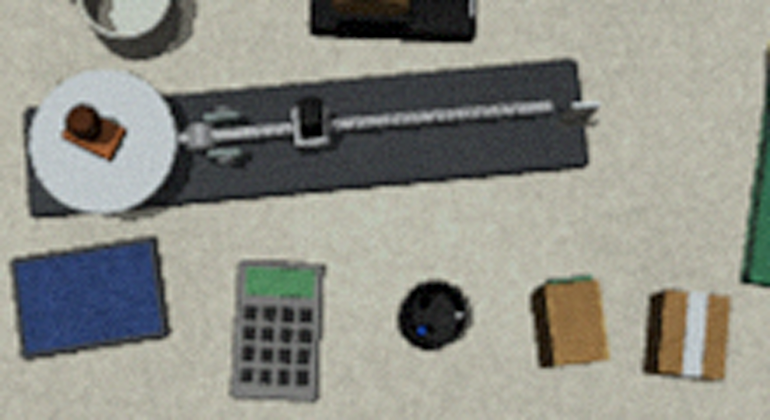

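The crop shows the slip top corners at (543,285),(598,279),(607,358),(551,366), and the green side faces up (+x). The stamp's knob is at (85,121), the tab at (313,113) and the pad at about (90,298).

Run:
```python
from h import *
c=viewer.calibration('top'); sc=viewer.calibration('scene')
P=lambda x,y,z: on(c,180+x/3.5-.36,160+y/3.5-.36,z)[:2]
def quad(n,pts,z):
    q=np.array([P(*p,z) for p in pts]); r=cv2.minAreaRect((q*1000).astype('float32')); 
    e=q[1]-q[0]; print(n,'c',q.mean(0).round(4),'edges',[round(float(np.linalg.norm(q[i]-q[(i+1)%4])),3) for i in range(4)],'edge0 heading',np.arctan2(e[1],e[0]).round(3), np.arctan2(*(q[2]-q[1])[::-1]).round(3))
quad('slip',[(551,366),(543,285),(598,279),(607,358)],.105)
quad('pad',[(25,356),(12,259),(155,239),(168,333)],.012)
quad('base',[(32,216),(24,108),(575,60),(587,165)],.018)
quad('carton',[(655,375),(663,290),(728,294),(722,380)],.07)
quad('stampbase',[(110,160),(65,135),(80,108),(125,133)],.09)
print('knobtop',P(85,121,.155),'pan',P(102,141,.082),'tab',P(313,106,.135),'cup',P(433,315,.085))
b=np.array([P(575,60,.018),P(587,165,.018),P(24,108,.018),P(32,216,.018)])
```

```text
slip c [ 0.4374 -0.2175] edges [0.066, 0.046, 0.064, 0.046] edge0 heading 0.106 -1.435
pad c [0.4527 0.1942] edges [0.086, 0.127, 0.083, 0.125] edge0 heading 0.199 -1.402
base c [0.5991 0.0099] edges [0.097, 0.495, 0.096, 0.493] edge0 heading 0.137 -1.453
carton c [ 0.4314 -0.3211] edges [0.071, 0.055, 0.072, 0.056] edge0 heading -0.1 -1.604
stampbase c [0.584  0.1847] edges [0.044, 0.026, 0.044, 0.026] edge0 heading 1.093 -0.446
knobtop [0.58315803 0.18199398] pan [0.57949393 0.17979433] tab [0.60455597 0.00098626] cup [ 0.44080088 -0.10278979]
```

```bash
cat >> h.py <<'E'
def go(x,y,z,h=None):
    o=readout.get_obs(); M=R.from_quat(o['tool_rot']); d=M.inv().apply(np.array([x,y,z])-o['eef_pos'])
    hx=np.arctan2(M.as_matrix()[1,0],M.as_matrix()[0,0])
    print('t',round(float(o['clock']),2),'at',np.round(o['eef_pos'],4),'shift',d.round(4),'head',hx.round(3),'turn z',None if h is None else round(hx-h,3),'w',round(float(o['grip_width']),4))
    if h is not None:
        M2=R.from_matrix(np.c_[[np.cos(h),np.sin(h),0],[np.sin(h),-np.cos(h),0],[0,0,-1]]); print(' rotvec',(M.inv()*M2).as_rotvec().round(3),'shift after turn',M2.inv().apply(np.array([x,y,z])-o['eef_pos']).round(4))
E
python3 -m crank '.0303 -.0215 0 0 0 0 -1;.0303 -.0215 0 0 0 0 -1;.0303 -.0215 0 0 0 0 -1;.0303 -.0215 0 0 0 0 -1;.0303 -.0215 0 0 0 0 -1;.0303 -.0215 0 0 0 0 -1;.0303 -.0215 0 0 0 0 -1;.0303 -.0215 0 0 0 0 -1;.0303 -.0215 0 0 0 0 -1;.0303 -.0215 0 0 0 0 -1;.0303 -.0215 0 0 0 0 -1;.0303 -.0215 0 0 0 0 -1;.0303 -.0215 0 0 0 0 -1;.0303 -.0215 0 0 0 0 -1;.0303 -.0215 0 0 0 0 -1;.0303 -.0215 0 0 0 0 -1;.0303 -.0215 0 0 0 0 -1;.0303 -.0215 0 0 0 0 -1;.0303 -.0215 0 0 0 0 -1;0 0 0 0 0 0 -1'
python3 -c "
from h import *
go(.56,.18,.25,-.46)"
```

```text
clock: 1.77
eef_pos: [0.5758, 0.1786, 0.2363]
tool_rot: [0.979, 0.204, -0.006, -0.004]
ft_force: [-0.5, -0.4, -0.5]
grip_width: 0.0852
t 1.77 at [0.5758 0.1786 0.2363] shift [-0.0141 -0.0077 -0.0135] head 0.41 turn z 0.87 w 0.0852
 rotvec [-0.004  0.014  0.87 ] shift after turn [-0.0148  0.0058 -0.0137]
```

Rotate in place, then look with the wrist camera.

```bash
python3 -m crank '-.007 -.004 -.007 0 0 .124 -1;-.007 -.003 -.006 0 0 .124 -1;0 0 0 0 0 .124 -1;0 0 0 0 0 .124 -1;0 0 0 0 0 .124 -1;0 0 0 0 0 .124 -1;0 0 0 0 0 .124 -1;0 0 0 0 0 0 -1;0 0 0 0 0 0 -1'
python3 - <<'E'
from h import *
c=viewer.calibration('wrist'); go(.583,.183,.25,-.46)
im=viewer.camera('wrist'); cv2.imwrite('pics/w1.png',im[:,:,::-1]); np.save('w1.npy',c,allow_pickle=True)
print({k:np.round(v,4).tolist() for k,v in c.items()})
for n,p in [('pan',(.58,.18,.082)),('knob',(.583,.182,.155))]: print(n,proj(c,p,True).round(1))
E
```

```text
clock: 2.52
eef_pos: [0.5704, -0.0245, 0.2409]
tool_rot: [0.994, -0.064, -0.039, -0.083]
ft_force: [-0.2, -0.0, -0.3]
grip_width: 0.0852
t 2.52 at [ 0.5704 -0.0245  0.2409] shift [-0.0134 -0.2061  0.0253] head -0.121 turn z 0.339 w 0.0852
 rotvec [-0.144  0.115  0.331] shift after turn [-0.0809 -0.1915 -0.0091]
{'fx': 325.1923, 'fy': 325.1923, 'cx': 278.9202, 'cy': 210.0824, 'eye': [0.66, -0.0554, 0.357], 'rotation': [-0.6542, 0.7242, 0.2047, -0.0752]}
pan [118.  190.8]
knob [ 73.1 215.6]
```

View pics/w1.png

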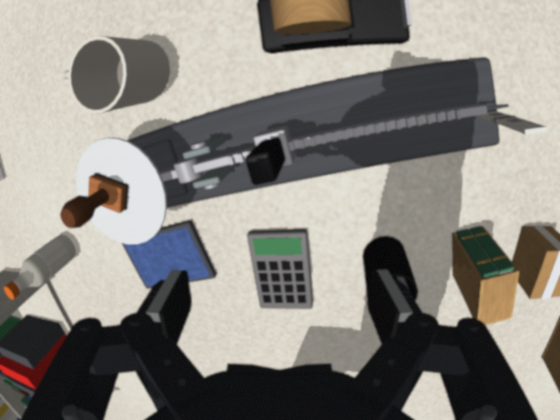

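The arm drifted about 0.2 m in y and tilted during the turn. Checking the joints.

```bash
python3 -m crank '0 0 0 0 0 0 -1;0 0 0 0 0 0 -1'; python3 -c "
from h import *
o=readout.get_obs();print(o['joint_pos'].round(3) if hasattr(o['joint_pos'],'round') else o['joint_pos'],np.round(o['joint_vel'],2),np.round(o['tau'],1)); go(.583,.183,.25,-.121)"
```

```text
clock: 2.73
eef_pos: [0.5699, -0.0236, 0.2403]
tool_rot: [0.994, -0.063, -0.04, -0.082]
ft_force: [0.3, -0.4, -0.1]
grip_width: 0.0851
[-0.121  0.454  0.278  1.485  0.159  3.14 ] [ 0.02 -0.   -0.   -0.    0.01 -0.  ] [ -0.7 -46.9  24.9   0.7   0.5   0. ]
t 2.73 at [ 0.5699 -0.0236  0.2403] shift [-0.0123 -0.2055  0.0242] head -0.119 turn z 0.002 w 0.0851
 rotvec [-0.159  0.09  -0.005] shift after turn [-0.0119 -0.2067 -0.0097]
```

J6 hit its 3.14 limit (heading = J1+π−J6), so I need to use larger headings near the pan. The wrist picture shows the pan centre at (122,191), knob top (75,213), slipcase with green spines at (485,262), calculator (280,268) and tab (266,160).

```bash
python3 - <<'E'
from h import *
c=np.load('w1.npy',allow_pickle=True).item(); t=viewer.calibration('top')
print('pan',on(c,122,191,.082,True).round(4),'tab',on(c,264,165,.135,True).round(4))
for n,w,p in [('knob',(75,213),(85,121)),('tab',(264,160),(313,106)),('pan',(122,191),(102,141))]: print(n,two(c,w,t,(180+p[0]/3.5-.36,160+p[1]/3.5-.36),True))
print('tape tab region'); go(.583,.182,.25,1.11)
E
python3 -m crank '0 0 -.005 -.08 .045 0 -1;0 0 -.005 -.079 .045 0 -1;0 0 0 0 0 0 -1'
python3 -c "
from h import *
go(.583,.182,.25,1.11)"
```

```text
pan [0.5792 0.1744 0.082 ] tab [ 0.6035 -0.0007  0.135 ]
knob (array([0.58389633, 0.18273532, 0.15088559]), np.float64(9.401632169638237e-07))
tab (array([0.60569503, 0.00082156, 0.12816379]), np.float64(0.000803596847794276))
pan (array([0.57896367, 0.17967376, 0.07706735]), np.float64(0.003214824050546723))
tape tab region
t 2.73 at [ 0.5699 -0.0236  0.2403] shift [-0.0122 -0.2045  0.0241] head -0.119 turn z -1.229 w 0.0851
 rotvec [-0.194 -0.019 -1.233] shift after turn [ 0.19   -0.0797 -0.0097]
clock: 2.98
eef_pos: [0.5684, -0.0441, 0.249]
tool_rot: [0.999, -0.041, 0.0, -0.007]
ft_force: [-0.0, -0.1, 0.7]
grip_width: 0.0854
t 2.98 at [ 0.5684 -0.0441  0.249 ] shift [-0.0041 -0.2265  0.002 ] head -0.083 turn z -1.193 w 0.0854
 rotvec [-0.011 -0.008 -1.193] shift after turn [ 0.209  -0.0874 -0.001 ]
```

```bash
python3 -m crank '0 0 0 0 0 -.12 -1;0 0 0 0 0 -.12 -1;0 0 0 0 0 -.12 -1;0 0 0 0 0 -.12 -1;0 0 0 0 0 -.12 -1;0 0 0 0 0 -.12 -1;0 0 0 0 0 -.12 -1;0 0 0 0 0 -.12 -1;0 0 0 0 0 -.12 -1;0 0 0 0 0 -.11 -1;.035 -.0145 0 0 0 0 -1;.035 -.0145 0 0 0 0 -1;.035 -.0145 0 0 0 0 -1;.035 -.0145 0 0 0 0 -1;.035 -.0145 0 0 0 0 -1;.034 -.0145 0 0 0 0 -1;0 0 0 0 0 0 -1'
python3 - <<'E'
from h import *
go(.583,.182,.25,1.11)
c=viewer.calibration('wrist'); im=viewer.camera('wrist'); cv2.imwrite('pics/w2.png',im[:,:,::-1]); np.save('w2.npy',c,allow_pickle=True)
print(proj(c,(.584,.183,.153),True),proj(c,(.579,.177,.082),True))
E
```

```text
clock: 4.4
eef_pos: [0.5679, 0.2189, 0.2552]
tool_rot: [0.833, 0.553, 0.005, -0.024]
ft_force: [-1.1, -0.7, -0.4]
grip_width: 0.0854
t 4.4 at [0.5679 0.2189 0.2552] shift [-0.0283  0.0284  0.0032] head 1.172 turn z 0.062 w 0.0854
 rotvec [-0.035 -0.035  0.062] shift after turn [-0.0263  0.0299  0.0052]
[319.50681387 255.18088579] [310.90666689 232.47019499]
```

View pics/w2.png

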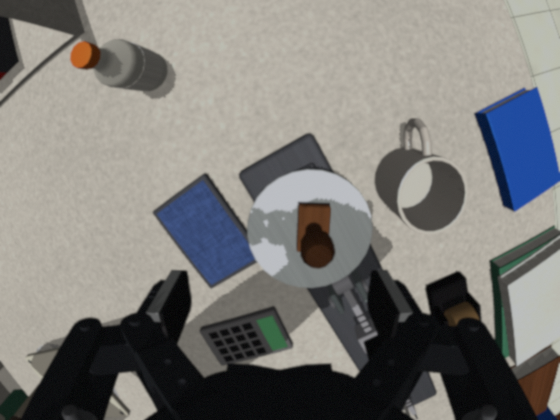

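Knob top at (318,249), pan centre (310,228), pad corners about (207,175),(155,212),(213,286), glue bottle upper left.

Run:
```python
from h import *
c=np.load('w2.npy',allow_pickle=True).item()
print('knob',on(c,318,249,.153,True).round(4),'pan',on(c,310.5,228,.08,True).round(4))
im=cv2.imread('pics/w2.png'); hsv=cv2.cvtColor(im,cv2.COLOR_BGR2HSV)
m=cv2.inRange(hsv,(100,60,40),(125,255,255)); m[:,300:]=0
cs,_=cv2.findContours(m,0,2); k=max(cs,key=cv2.contourArea)
pts=np.array([on(c,*p[0],.012,True)[:2] for p in k]); r=cv2.minAreaRect((pts*1000).astype('float32')); print('pad (occluded?)',r,cv2.boundingRect(k))
# stamp base long edges
for z,uvs in [(.094,[(300,204),(330,204),(296,250)])]: print([on(c,u,v,z,True)[:2].round(4) for u,v in uvs])
go(.583,.183,.25,1.11)
```

```text
knob [0.5847 0.1884 0.153 ] pan [0.5802 0.1808 0.08  ]
pad (occluded?) ((451.475830078125, 196.25022888183594), (80.23728942871094, 120.20465850830078), 10.793733596801758) (157, 180, 97, 105)
[array([0.5807, 0.2114]), array([0.6065, 0.2009]), array([0.5601, 0.17  ])]
t 4.45 at [0.5679 0.2164 0.255 ] shift [-0.025   0.0271  0.0033] head 1.17 turn z 0.06 w 0.0851
 rotvec [-0.035 -0.032  0.061] shift after turn [-0.0232  0.0284  0.005 ]
```

```bash
python3 -m crank '-.011 .014 0 -.035 -.032 .06 -1;-.011 .014 .015 0 0 0 -1;0 0 .03 0 0 0 -1;0 0 0 0 0 0 -1;0 0 0 0 0 0 -1'
python3 -c "
from h import *
go(.584,.186,.14,1.11)"
```

```text
clock: 4.87
eef_pos: [0.5828, 0.1875, 0.2084]
tool_rot: [0.848, 0.53, -0.001, -0.001]
ft_force: [0.1, -0.1, 1.4]
grip_width: 0.0853
t 4.87 at [0.5828 0.1875 0.2084] shift [-0.0008  0.0019  0.0684] head 1.117 turn z 0.007 w 0.0853
 rotvec [-0.003  0.     0.007] shift after turn [-0.0008  0.0017  0.0684]
```

```bash
python3 -m crank '0 .002 .02 0 0 0 -1;0 0 .02 0 0 0 -1;0 0 .02 0 0 0 -1;0 0 .008 0 0 0 -1;0 0 0 0 0 0 1;0 0 0 0 0 0 1;0 0 0 0 0 0 1;0 0 0 0 0 0 1;0 0 0 0 0 0 1;0 0 0 0 0 0 1;0 0 0 0 0 0 1'
python3 -c "
from h import *
go(.584,.186,.14,1.11);print(readout.get_obs()['ft_force'])"
```

```text
clock: 5.78
eef_pos: [0.5902, 0.1877, 0.1532]
tool_rot: [0.848, 0.529, 0.007, -0.001]
ft_force: [-0.3, -0.7, 0.3]
grip_width: 0.0255
t 5.78 at [0.5902 0.1877 0.1532] shift [-0.0045 -0.0049  0.0132] head 1.116 turn z 0.006 w 0.0255
 rotvec [ 0.007 -0.013  0.006] shift after turn [-0.0043 -0.0048  0.0132]
[-0.27031927 -0.68592206  0.33213957]
```

Grip is high on the knob (25.5 mm, z 0.153), since rows under-reach. I'll re-open, lower and grip again.

```bash
python3 -m crank '0 0 0 0 0 0 .2;0 0 0 0 0 0 -.2;0 0 0 0 0 0 -.2;0 0 0 0 0 0 -.2;-.003 -.004 .009 0 0 0 -.2;0 0 .006 0 0 0 -.2;0 0 0 0 0 0 -.2'
python3 - <<'E'
from h import *
go(.585,.186,.14,1.11)
im=viewer.camera('wrist'); s=viewer.camera('scene')
cv2.imwrite('pics/c3.png',np.hstack([im[120:400,150:450],cv2.resize(s[190:290,320:440],(336,280),interpolation=2)])[:,:,::-1])
E
```

```text
clock: 6.37
eef_pos: [0.5865, 0.1874, 0.1393]
tool_rot: [0.848, 0.529, 0.009, -0.0]
ft_force: [-0.5, 0.6, -0.3]
grip_width: 0.051
t 6.37 at [0.5865 0.1874 0.1393] shift [-0.0019 -0.0008 -0.0007] head 1.116 turn z 0.006 w 0.051
 rotvec [ 0.009 -0.016  0.006] shift after turn [-0.0019 -0.0008 -0.0007]
```

View pics/c3.png

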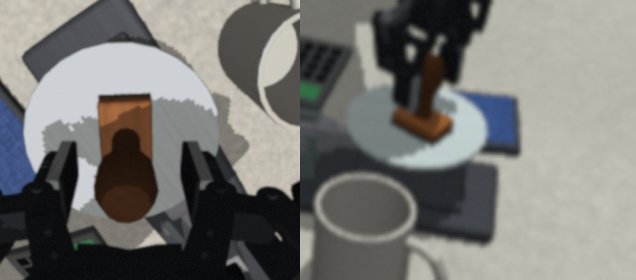

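Stamp upright, knob between the pads. Close and lift.

```bash
python3 -m crank '0 0 0 0 0 0 1;0 0 0 0 0 0 1;0 0 0 0 0 0 1;0 0 0 0 0 0 1;0 0 0 0 0 0 1'
python3 -c "
from h import *
go(.585,.186,.14,1.11)"
python3 -m crank '0 0 -.008 0 0 0 1;0 0 -.015 0 0 0 1;0 0 -.02 0 0 0 1;0 0 -.02 0 0 0 1;0 0 -.02 0 0 0 1;0 0 -.01 0 0 0 1;0 0 0 0 0 -.12 1;0 0 0 0 0 -.12 1;0 0 0 0 0 -.12 1;0 0 0 0 0 -.12 1;0 0 0 0 0 -.12 1;0 0 0 0 0 -.05 1;0 0 0 0 0 0 1'
python3 -c "
from h import *
go(.452,.195,.21,1.76)"
```

```text
clock: 6.88
eef_pos: [0.5877, 0.1877, 0.1412]
tool_rot: [0.848, 0.529, 0.01, 0.0]
ft_force: [-0.7, 0.4, 0.0]
grip_width: 0.0258
t 6.88 at [0.5877 0.1877 0.1412] shift [-0.0028 -0.0017  0.0011] head 1.116 turn z 0.006 w 0.0258
 rotvec [ 0.011 -0.017  0.006] shift after turn [-0.0028 -0.0017  0.0012]
clock: 7.97
eef_pos: [0.5869, 0.1867, 0.2474]
tool_rot: [0.624, 0.782, 0.012, 0.006]
ft_force: [0.7, -0.6, 0.0]
grip_width: 0.0257
t 7.97 at [0.5869 0.1867 0.2474] shift [ 0.0379 -0.1306  0.0342] head 1.795 turn z 0.035 w 0.0257
 rotvec [ 0.026 -0.007  0.035] shift after turn [ 0.0336 -0.1309  0.0374]
```

```bash
python3 -m crank '.006 -.022 0 .013 0 .017 1;.008 -.033 0 .013 0 .017 1;.008 -.033 0 0 0 0 1;.007 -.028 .01 0 0 0 1;.005 -.015 .01 0 0 0 1;0 0 0 0 0 0 1;0 0 0 0 0 0 1'
python3 - <<'E'
from h import *
go(.452,.195,.15,1.76)
c=viewer.calibration('wrist'); np.save('w4.npy',c,allow_pickle=True)
im=viewer.camera('wrist'); s=viewer.camera('scene'); t=viewer.camera('top')
cv2.imwrite('pics/w4.png',im[:,:,::-1]);cv2.imwrite('pics/s4.png',s[:,:,::-1]);cv2.imwrite('pics/t4.png',t[:,:,::-1])
a=np.zeros((420,700,3),'uint8'); a[:,:400]=im[:,80:480]; a[:350,400:]=cv2.resize(s[130:270,330:450],(300,350),interpolation=2)
cv2.imwrite('pics/c4.png',a[:,:,::-1])
E
```

```text
clock: 8.55
eef_pos: [0.4481, 0.1943, 0.2281]
tool_rot: [0.642, 0.766, 0.004, -0.001]
ft_force: [0.2, -0.7, 0.1]
grip_width: 0.0256
t 8.55 at [0.4481 0.1943 0.2281] shift [-0.0006  0.0036  0.0781] head 1.747 turn z -0.013 w 0.0256
 rotvec [ 0.005 -0.008 -0.014] shift after turn [-0.      0.004   0.0781]
```

View pics/c4.png

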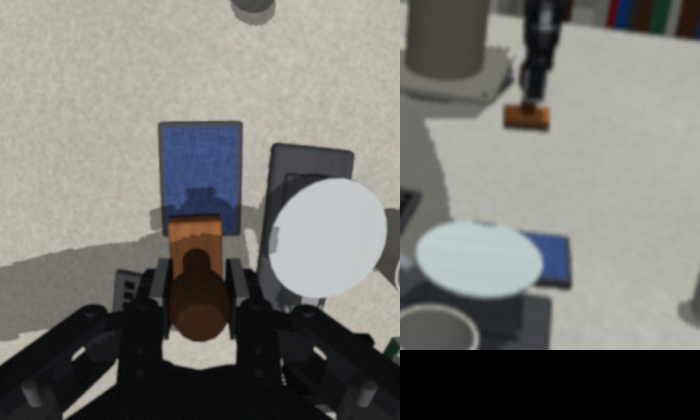

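The stamp hangs upright and aligned with the pad. Pad corners are (239,122),(322,122),(321,236) in full-image pixels, and the base's front edge runs from (249,218) to (302,216).

Run:
```python
from h import *
c=np.load('w4.npy',allow_pickle=True).item()
im=cv2.imread('pics/w4.png'); hsv=cv2.cvtColor(im,cv2.COLOR_BGR2HSV)
m=cv2.inRange(hsv,(100,60,40),(125,255,255)); cs,_=cv2.findContours(m,0,2); k=max(cs,key=cv2.contourArea)
pts=np.array([on(c,*p[0],.012,True)[:2] for p in k]); print('felt bbox',cv2.boundingRect(k),cv2.minAreaRect((pts*1000).astype('float32')))
P=[on(c,u,v,.012,True)[:2] for u,v in [(239,122),(322,122),(321,236)]]; print('corners',np.round(P,4),'centre',np.round((P[0]+P[2])/2,4),np.linalg.norm(P[0]-P[1]),np.linalg.norm(P[1]-P[2]))
A=[on(c,u,v,.186,True)[:2] for u,v in [(249,218),(302,216)]]; f=(A[0]+A[1])/2; print('stamp edge',np.round(A,4)); 
h=1.747; print('base centre',f-.023*np.array([np.cos(h),np.sin(h)]))
```

```text
felt bbox (243, 126, 75, 107) ((451.5595397949219, 196.87826538085938), (80.06668090820312, 118.9891128540039), 10.57666301727295)
corners [[0.3974 0.2522]
 [0.4828 0.2675]
 [0.5084 0.1418]] centre [0.4529 0.197 ] 0.08681487772402756 0.12826537868539042
stamp edge [[0.4292 0.2124]
 [0.4576 0.2186]]
base centre [0.44743683 0.19287528]
```

```bash
python3 -m crank '.003 .005 .025 0 0 -.01 1;0 0 .03 0 0 0 1;0 0 .03 0 0 0 1;0 0 .03 0 0 0 1;0 0 .02 0 0 0 1;0 0 0 0 0 0 1;0 0 0 0 0 0 1'
python3 -c "
from h import *
go(.453,.198,.068,1.755);print(readout.get_obs()['ft_force'])"
```

```text
clock: 9.28
eef_pos: [0.4701, 0.2018, 0.0932]
tool_rot: [0.642, 0.767, 0.012, 0.003]
ft_force: [-0.1, -0.2, -0.0]
grip_width: 0.0259
t 9.28 at [0.4701 0.2018 0.0932] shift [-0.001  -0.0181  0.0248] head 1.748 turn z -0.007 w 0.0259
 rotvec [ 0.024 -0.011 -0.007] shift after turn [-0.0006 -0.0175  0.0252]
[-0.05581192 -0.15571301 -0.04850534]
```

```bash
python3 -m crank '0 -.009 0 .012 -.005 0 1;0 -.009 0 .012 -.005 0 1;0 0 .006 0 0 0 1;0 0 .006 0 0 0 1;0 0 0 0 0 0 1'
python3 -c "
from h import *
go(.453,.198,.068,1.755);print(readout.get_obs()['ft_force'])"
```

```text
clock: 9.7
eef_pos: [0.4558, 0.1997, 0.0856]
tool_rot: [0.642, 0.766, 0.003, 0.001]
ft_force: [-0.0, -0.5, -0.8]
grip_width: 0.0258
t 9.7 at [0.4558 0.1997 0.0856] shift [-0.0013 -0.0032  0.0175] head 1.746 turn z -0.009 w 0.0258
 rotvec [ 0.007 -0.002 -0.009] shift after turn [-0.0012 -0.0031  0.0176]
[-0.0291668 -0.4939772 -0.8254835]
```

```bash
python3 -m crank '-.001 -.003 .005 .006 0 0 1;0 -.002 .005 0 0 0 1;0 0 .004 0 0 0 1;0 0 0 0 0 0 1'
python3 -c "
from h import *
go(.453,.198,.068,1.755);print(readout.get_obs()['ft_force'])"
python3 -m crank '0 0 .003 0 0 0 1;0 0 0 0 0 0 1;0 0 .002 0 0 0 1;0 0 0 0 0 0 1'
python3 -c "
from h import *
go(.453,.198,.068,1.755);print(readout.get_obs()['ft_force'])"
```

```text
clock: 10.03
eef_pos: [0.4515, 0.1982, 0.0715]
tool_rot: [0.642, 0.766, 0.002, 0.0]
ft_force: [0.1, -0.9, -1.4]
grip_width: 0.0258
t 10.03 at [0.4515 0.1982 0.0715] shift [-0.0005  0.0015  0.0035] head 1.747 turn z -0.008 w 0.0258
 rotvec [ 0.003 -0.003 -0.008] shift after turn [-0.0005  0.0015  0.0035]
[ 0.11533526 -0.8702118  -1.41497941]
clock: 10.37
eef_pos: [0.4513, 0.1982, 0.0655]
tool_rot: [0.642, 0.766, 0.002, -0.0]
ft_force: [-0.1, -0.1, -0.6]
grip_width: 0.0256
t 10.37 at [0.4513 0.1982 0.0655] shift [-0.0004  0.0016 -0.0025] head 1.747 turn z -0.008 w 0.0256
 rotvec [ 0.003 -0.002 -0.008] shift after turn [-0.0005  0.0016 -0.0025]
[-0.12121294 -0.1173543  -0.55532373]
```

```bash
python3 -m crank '0 .001 .002 0 0 0 1;0 0 0 0 0 0 1;0 0 .002 0 0 0 1;0 0 0 0 0 0 1'
python3 -m crank '0 0 .0015 0 0 0 1;0 0 0 0 0 0 1'
```

```text
clock: 10.7
eef_pos: [0.4531, 0.1976, 0.0655]
tool_rot: [0.643, 0.766, 0.002, 0.001]
ft_force: [0.1, -0.5, 0.3]
grip_width: 0.0257
clock: 10.87
eef_pos: [0.4537, 0.1974, 0.0653]
tool_rot: [0.643, 0.766, 0.003, 0.002]
ft_force: [0.2, -0.3, -0.7]
grip_width: 0.0258
```

```bash
python3 -m crank '0 0 .004 0 0 0 1;0 0 0 0 0 0 1'
python3 - <<'E'
from h import *
go(.453,.197,.065,1.755)
c=viewer.calibration('scene'); s=viewer.camera('scene'); u,v=proj(c,(.453,.197,.03)); u,v=int(u),int(v); print(u,v)
cv2.imwrite('pics/c5.png',cv2.resize(s[v-50:v+40,u-60:u+60],(720,540),interpolation=2)[:,:,::-1])
E
```

```text
clock: 11.03
eef_pos: [0.4548, 0.1971, 0.066]
tool_rot: [0.643, 0.766, 0.004, 0.004]
ft_force: [0.9, 0.1, -0.9]
grip_width: 0.026
t 11.03 at [0.4548 0.1971 0.066 ] shift [ 0.0002 -0.0017  0.0009] head 1.745 turn z -0.01 w 0.026
 rotvec [ 0.011  0.001 -0.01 ] shift after turn [ 0.0003 -0.0017  0.001 ]
376 225
```

View pics/c5.png

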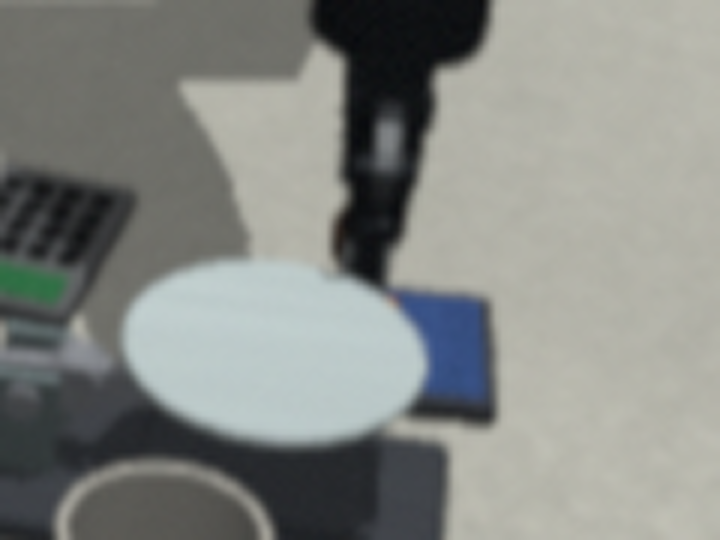

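The stop at 0.0655 with growing tilt means contact. Release with a partial opening and rise.

```bash
python3 -m crank '0 -.0015 -.001 .008 0 0 1;0 0 0 0 0 0 .3;0 0 0 0 0 0 0;0 0 0 0 0 0 -.2;0 0 0 0 0 0 -.2;0 0 0 0 0 0 -.2'
python3 -m crank '0 0 -.01 0 0 0 -.2;0 0 -.02 0 0 0 -.2;0 0 -.03 0 0 0 -.2;0 0 -.03 0 0 0 -.2;0 0 -.04 0 0 0 -.2;0 0 -.04 0 0 0 -.4;0 0 0 0 0 0 -.4;0 0 0 0 0 0 -.4'
python3 - <<'E'
from h import *
go(.437,-.217,.23,.12)
c=viewer.calibration('wrist'); im=viewer.camera('wrist'); cv2.imwrite('pics/w6.png',im[:,:,::-1])
hsv=cv2.cvtColor(im[:,:,::-1].copy(),cv2.COLOR_BGR2HSV)
m=cv2.inRange(hsv,(2,110,50),(18,255,255)); n,l,st,ce=cv2.connectedComponentsWithStats(m)
for i in range(1,n):
    if st[i,4]>80: print(st[i],ce[i].round(1),on(c,*ce[i],.05,True).round(3))
print('exp base',proj(c,(.453,.197,.02),True),'knob top',proj(c,(.453,.197,.087),True))
E
```

```text
clock: 11.58
eef_pos: [0.4533, 0.1971, 0.0647]
tool_rot: [0.643, 0.766, 0.0, 0.0]
ft_force: [-0.5, -0.3, 0.5]
grip_width: 0.0513
clock: 12.25
eef_pos: [0.4506, 0.1962, 0.2438]
tool_rot: [0.643, 0.766, -0.003, -0.001]
ft_force: [-1.3, 0.1, -0.3]
grip_width: 0.0599
t 12.25 at [0.4506 0.1962 0.2438] shift [-0.4045 -0.0852  0.015 ] head 1.746 turn z 1.626 w 0.0599
 rotvec [-0.003  0.006  1.626] shift after turn [-0.063   0.4086  0.0138]
[268 162  26  27 523] [280.5 172.3] [0.449 0.211 0.05 ]
[269 187  24  22 386] [280.3 197.1] [0.454 0.185 0.05 ]
[513 294  47  93 378] [542.5 332.8] [0.945 0.03  0.05 ]
exp base [281.48161951 179.0830129 ] knob top [281.67286418 195.91715057]
```

Stamp stands on the pad (knob (280,197) vs expected (282,196)). Now off to the slipcase.

```bash
python3 -m crank '-.0337 -.007 0 0 0 0 -1;-.0337 -.007 0 0 0 0 -1;-.0337 -.007 0 0 0 0 -1;-.0337 -.007 0 0 0 0 -1;-.0337 -.007 0 0 0 0 -1;-.0337 -.007 0 0 0 0 -1;-.0337 -.007 0 0 0 0 -1;-.0337 -.007 0 0 0 0 -1;-.0337 -.007 0 0 0 0 -1;-.0337 -.007 0 0 0 0 -1;-.0337 -.007 0 0 0 0 -1;-.0337 -.007 0 0 0 0 -1;0 0 0 0 0 0 -1'
python3 -m crank '0 0 0 0 0 -.12 -1;0 0 0 0 0 -.12 -1;0 0 0 0 0 -.12 -1;0 0 0 0 0 -.12 -1;0 0 0 0 0 -.12 -1;0 0 0 0 0 -.12 -1;0 0 0 0 0 -.12 -1;0 0 0 0 0 -.12 -1;0 0 0 0 0 -.12 -1;0 0 0 0 0 -.12 -1;0 0 0 0 0 -.12 -1;0 0 0 0 0 -.12 -1;0 0 0 0 0 -.05 -1;0 0 0 0 0 0 -1;0 0 0 0 0 0 -1'
python3 - <<'E'
from h import *
go(.437,-.217,.24,3.26)
c=viewer.calibration('wrist'); np.save('w7.npy',c,allow_pickle=True); im=viewer.camera('wrist'); cv2.imwrite('pics/w7.png',im[:,:,::-1])
print(proj(c,(.4375,-.2175,.105),True))
E
```

```text
clock: 13.38
eef_pos: [0.432, -0.2307, 0.2291]
tool_rot: [0.639, 0.769, -0.007, -0.011]
ft_force: [1.3, -0.8, 0.0]
grip_width: 0.0855
clock: 14.63
eef_pos: [0.4193, -0.2235, 0.2075]
tool_rot: [-0.081, 0.996, 0.016, -0.031]
ft_force: [-0.1, -0.6, -0.6]
grip_width: 0.0852
t 14.63 at [ 0.4193 -0.2235  0.2075] shift [-0.0166  0.0048 -0.0334] head -2.978 turn z -6.238 w 0.0852
 rotvec [ 0.035 -0.06   0.044] shift after turn [-0.0184  0.0044 -0.0325]
[277.99719683 247.09735291]
```

View pics/w7.png

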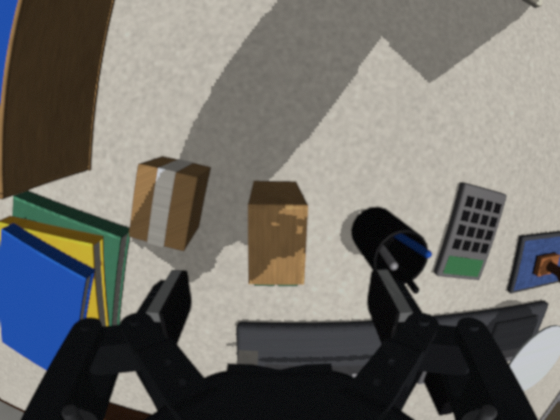

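Slip top face corners are (248,205),(307,205),(305,285),(249,284), with the carton to the left and the cup to the right, both clear.

Run:
```python
from h import *
c=np.load('w7.npy',allow_pickle=True).item()
P=np.array([on(c,u,v,.105,True)[:2] for u,v in [(248,205),(307,205),(305,285),(249,284)]])
e=P[3]-P[0]; f=P[2]-P[1]; print(P.round(4),P.mean(0).round(4),np.linalg.norm(e),np.linalg.norm(P[1]-P[0]),np.arctan2(e[1],e[0]),np.arctan2(f[1],f[0]))
x,y=P.mean(0); go(x,y,.17,.12+np.pi)
```

```text
[[ 0.408  -0.2447]
 [ 0.4013 -0.2016]
 [ 0.4671 -0.1905]
 [ 0.4727 -0.2354]] [ 0.4373 -0.2181] 0.06540358366004848 0.043677838738955685 0.1429233552859451 0.16605148112064647
t 14.68 at [ 0.4192 -0.2235  0.2074] shift [-0.021   0.0011  0.0363] head -2.978 turn z -6.24 w 0.0852
 rotvec [ 0.035 -0.06   0.042] shift after turn [-0.0186  0.0032  0.0374]
```

```bash
python3 -m crank '-.010 .001 .01 .017 -.03 .01 -1;-.009 .001 .01 .017 -.03 .01 -1;0 0 .01 0 0 0 -1;0 0 0 0 0 0 -1;0 0 0 0 0 0 -1'
python3 -c "
from h import *
go(.4375,-.218,.086,.145+np.pi)"
```

```text
clock: 15.1
eef_pos: [0.4367, -0.2171, 0.1744]
tool_rot: [-0.068, 0.998, 0.001, 0.0]
ft_force: [-0.6, -1.1, 1.1]
grip_width: 0.0853
t 15.1 at [ 0.4367 -0.2171  0.1744] shift [-0.0006 -0.0011  0.0884] head -3.006 turn z -6.293 w 0.0853
 rotvec [ 0.001  0.001 -0.01 ] shift after turn [-0.0006 -0.001   0.0884]
```

```bash
python3 -m crank '-.001 -.001 .02 0 0 -.01 -1;0 0 .02 0 0 0 -1;0 0 .015 0 0 0 -1;0 0 .015 0 0 0 -1;0 0 0 0 0 0 -1'
python3 -c "
from h import *
go(.4375,-.218,.086,.145+np.pi)"
```

```text
clock: 15.52
eef_pos: [0.4403, -0.2193, 0.1057]
tool_rot: [-0.071, 0.997, -0.001, 0.003]
ft_force: [-0.8, 1.0, -0.0]
grip_width: 0.0852
t 15.52 at [ 0.4403 -0.2193  0.1057] shift [0.0027 0.0017 0.0197] head -2.999 turn z -6.286 w 0.0852
 rotvec [-0.002  0.006 -0.002] shift after turn [0.0026 0.0017 0.0197]
```

```bash
python3 -m crank '.002 .0015 .008 0 0 0 -1;0 0 .008 0 0 0 -1;0 0 .004 0 0 0 -.6;0 0 0 0 0 0 -.3;0 0 0 0 0 0 -.1;0 0 0 0 0 0 .1;0 0 0 0 0 0 .5;0 0 0 0 0 0 1;0 0 0 0 0 0 1;0 0 0 0 0 0 1'
python3 -c "
from h import *
go(.4375,-.218,.086,.145+np.pi)"
```

```text
clock: 16.35
eef_pos: [0.44, -0.2191, 0.0877]
tool_rot: [-0.07, 0.998, -0.002, 0.005]
ft_force: [0.0, 0.1, -1.9]
grip_width: 0.0444
t 16.35 at [ 0.44   -0.2191  0.0877] shift [0.0023 0.0015 0.0017] head -3.001 turn z -6.287 w 0.0444
 rotvec [-0.004  0.009 -0.004] shift after turn [0.0023 0.0015 0.0017]
```

```bash
python3 -m crank '0 0 -.01 0 0 0 1;0 0 -.02 0 0 0 1;0 0 -.025 0 0 0 1;0 0 -.025 0 0 0 1;0 0 -.025 0 0 0 1;0 0 -.025 0 0 0 1;0 0 -.015 0 0 0 1;0 0 -.01 0 0 0 1;0 0 0 0 0 0 1'
python3 -c "
from h import *
go(.579,.178,.25,.12+np.pi); print(readout.get_obs()['ft_force'])"
```

```text
clock: 17.1
eef_pos: [0.4361, -0.2175, 0.2537]
tool_rot: [-0.07, 0.998, -0.001, 0.003]
ft_force: [1.0, 0.9, -1.5]
grip_width: 0.0444
t 17.1 at [ 0.4361 -0.2175  0.2537] shift [-0.1971  0.3715  0.0039] head -3.001 turn z -6.262 w 0.0444
 rotvec [-0.002  0.006  0.021] shift after turn [-0.1893  0.3756  0.0037]
[ 1.03541869  0.85914604 -1.51612362]
```

```bash
python3 -m crank '-.007 .013 0 0 0 0 1;-.0141 .0265 0 0 0 0 1;-.0141 .0265 0 0 0 0 1;-.0141 .0265 0 0 0 0 1;-.0141 .0265 0 0 0 0 1;-.0141 .0265 0 0 0 0 1;-.0141 .0265 0 0 0 0 1;-.0141 .0265 0 0 0 0 1;-.0141 .0265 0 0 0 0 1;-.0141 .0265 0 0 0 0 1;-.0141 .0265 0 0 0 0 1;-.0141 .0265 0 0 0 0 1;-.0141 .0265 0 0 0 0 1;-.0141 .0265 0 0 0 0 1;-.007 .013 0 0 0 0 1;0 0 0 0 0 0 1;0 0 0 0 0 0 1;0 0 0 0 0 0 1'
python3 - <<'E'
from h import *
go(.58,.178,.2,.12+np.pi); print(readout.get_obs()['joint_pos'])
c=viewer.calibration('wrist'); np.save('w8.npy',c,allow_pickle=True); im=viewer.camera('wrist'); cv2.imwrite('pics/w8.png',im[:,:,::-1]);t=viewer.camera('top'); cv2.imwrite('pics/t8.png',t[:,:,::-1])
E
```

```text
clock: 18.6
eef_pos: [0.58, 0.194, 0.2428]
tool_rot: [-0.068, 0.998, -0.004, -0.005]
ft_force: [1.1, 0.1, -2.2]
grip_width: 0.0439
t 18.6 at [0.58   0.194  0.2428] shift [ 0.0017 -0.0156  0.0429] head -3.005 turn z -6.267 w 0.0439
 rotvec [-0.007 -0.011  0.016] shift after turn [ 0.0019 -0.0159  0.0428]
[ 0.32484654  0.47965343  0.33707195  1.44023744 -0.00441155  0.18857822]
```

View pics/w8.png

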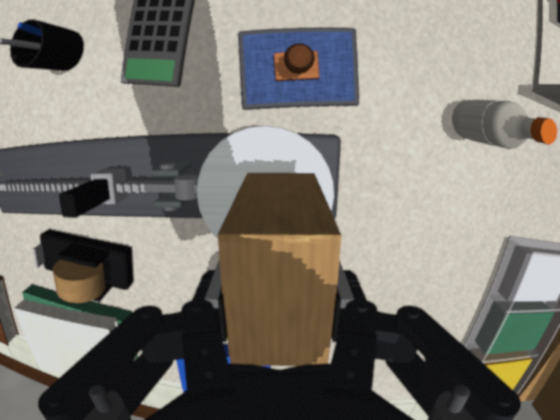

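The picture shows the stamp standing mid-pad at (298,62), pan edges at u 197 to 334 and v top 126, so the pan centre is about (265.5,190).

Run:
```python
from h import *
c=np.load('w8.npy',allow_pickle=True).item()
L,Rr,T=[on(c,u,v,.0915,True)[:2] for u,v in [(197,188),(334,188),(266,126)]]
print('L',L.round(4),'R',Rr.round(4),'mid',((L+Rr)/2).round(4),'diam',np.linalg.norm(L-Rr),'T',T.round(4))
# slip bottom face corners: top-left (250,174),(306,174) near underside far edge
z=.2428-.0877
B=[on(c,u,v,z,True)[:2] for u,v in [(250,174),(306,174)]]; print('slip bottom far edge',np.round(B,4),np.linalg.norm(B[0]-B[1]))
# pan from top view via gray circle in the original top0
b=on(c,340,137,.018,True)[:2],on(c,340,215,.018,True)[:2]; print('base end',np.round(b,4))
go(.58,.178,.2,.145+np.pi)
```

```text
L [0.5796 0.1186] R [0.5629 0.24  ] mid [0.5713 0.1793] diam 0.12250280625914754 T [0.5175 0.1734]
slip bottom far edge [[0.5472 0.1693]
 [0.542  0.2066]] 0.037628727494574216
base end [[0.5218 0.2515]
 [0.6097 0.2677]]
t 18.7 at [0.58   0.1931 0.2431] shift [ 0.0015 -0.0147  0.0432] head -3.007 turn z -6.293 w 0.0442
 rotvec [-0.007 -0.011 -0.01 ] shift after turn [ 0.0022 -0.015   0.0431]
```

```bash
python3 -m crank '.001 -.0075 .01 -.004 -.006 -.005 1;.001 -.0075 .012 -.003 -.005 -.005 1;0 0 .012 0 0 0 1;0 0 .006 0 0 0 1;0 0 0 0 0 0 1;0 0 0 0 0 0 1'
python3 -c "
from h import *
go(.58,.179,.167,.145+np.pi);print(readout.get_obs()['ft_force'])"
```

```text
clock: 19.2
eef_pos: [0.5794, 0.1706, 0.2048]
tool_rot: [-0.068, 0.998, 0.0, 0.002]
ft_force: [-0.6, 0.2, -1.9]
grip_width: 0.0439
t 19.2 at [0.5794 0.1706 0.2048] shift [-0.0016  0.0083  0.0378] head -3.005 turn z -6.292 w 0.0439
 rotvec [-0.     0.004 -0.008] shift after turn [-0.0018  0.0083  0.0378]
[-0.61611668  0.19170456 -1.94521587]
```

```bash
python3 -m crank '-.001 .007 .005 0 .004 0 1;0 0 .006 0 0 0 1;0 0 .004 0 0 0 1;0 0 0 0 0 0 1;0 0 0 0 0 0 1'
python3 -c "
from h import *
go(.58,.179,.167,.145+np.pi);print(readout.get_obs()['ft_force'])"
```

```text
clock: 19.62
eef_pos: [0.5807, 0.1787, 0.1907]
tool_rot: [-0.068, 0.998, 0.0, 0.002]
ft_force: [-0.3, 0.3, -2.7]
grip_width: 0.0445
t 19.62 at [0.5807 0.1787 0.1907] shift [0.0007 0.0004 0.0237] head -3.005 turn z -6.292 w 0.0445
 rotvec [ 0.001  0.003 -0.009] shift after turn [0.0006 0.0004 0.0237]
[-0.33504895  0.27373593 -2.66064979]
```

```bash
python3 -m crank '0 0 .004 0 0 0 1;0 0 .003 0 0 0 1;0 0 .003 0 0 0 1;0 0 0 0 0 0 1'; python3 -m crank '0 0 .003 0 0 0 1;0 0 0 0 0 0 1;0 0 .002 0 0 0 1;0 0 0 0 0 0 1';python3 -m crank '0 0 .002 0 0 0 1;0 0 0 0 0 0 1;0 0 .002 0 0 0 1;0 0 0 0 0 0 1'
```

```text
clock: 19.95
eef_pos: [0.5808, 0.1792, 0.18]
tool_rot: [-0.068, 0.998, 0.0, 0.002]
ft_force: [0.1, 0.8, -1.9]
grip_width: 0.0442
clock: 20.28
eef_pos: [0.5808, 0.1792, 0.1747]
tool_rot: [-0.068, 0.998, 0.001, 0.002]
ft_force: [-0.4, -0.1, -1.8]
grip_width: 0.0439
clock: 20.62
eef_pos: [0.5811, 0.1792, 0.1709]
tool_rot: [-0.068, 0.998, 0.001, 0.002]
ft_force: [0.4, 0.4, -1.9]
grip_width: 0.0443
```

```bash
python3 -m crank '0 0 .002 0 0 0 1;0 0 0 0 0 0 1;0 0 0 0 0 0 1'; python3 -m crank '0 0 .002 0 0 0 1;0 0 0 0 0 0 1;0 0 0 0 0 0 1';python3 -m crank '0 0 .0015 0 0 0 1;0 0 0 0 0 0 1;0 0 0 0 0 0 1'
```

```text
clock: 20.87
eef_pos: [0.5812, 0.1792, 0.1689]
tool_rot: [-0.068, 0.998, 0.001, 0.003]
ft_force: [-0.8, 0.0, -0.8]
grip_width: 0.0444
clock: 21.12
eef_pos: [0.5813, 0.1792, 0.1669]
tool_rot: [-0.068, 0.998, 0.001, 0.003]
ft_force: [-0.0, 0.1, -0.8]
grip_width: 0.0446
clock: 21.37
eef_pos: [0.5813, 0.1792, 0.1658]
tool_rot: [-0.068, 0.998, 0.001, 0.003]
ft_force: [-0.4, 0.3, -0.7]
grip_width: 0.0444
```

```bash
python3 -m crank '0 0 .002 0 0 0 1;0 0 0 0 0 0 1;0 0 0 0 0 0 1'; python3 -m crank '0 0 .0015 0 0 0 1;0 0 0 0 0 0 1;0 0 0 0 0 0 1'
```

```text
clock: 21.62
eef_pos: [0.5812, 0.1793, 0.1658]
tool_rot: [-0.068, 0.998, 0.001, 0.004]
ft_force: [-1.4, -1.3, -0.3]
grip_width: 0.0441
clock: 21.87
eef_pos: [0.5812, 0.1793, 0.1655]
tool_rot: [-0.068, 0.998, 0.001, 0.004]
ft_force: [-1.4, -0.6, 1.0]
grip_width: 0.0446
```

Seated at the lower stop. Release slowly (fingers clear each side) and rise.

```bash
python3 -m crank '0 0 0 0 0 0 .1;0 0 0 0 0 0 -.1;0 0 0 0 0 0 -.3;0 0 0 0 0 0 -.6;0 0 0 0 0 0 -1;0 0 0 0 0 0 -1;0 0 0 0 0 0 -1'
python3 -m crank '0 0 -.01 0 0 0 -1;0 0 -.02 0 0 0 -1;0 0 -.03 0 0 0 -1;0 0 -.03 0 0 0 -1;0 0 -.03 0 0 0 -1;0 0 -.01 0 0 0 -1;0 0 0 0 0 0 -1;0 0 0 0 0 0 -1'
python3 - <<'E'
from h import *
go(.6,.06,.2,.12+np.pi)
for n in ['scene','top','wrist']:
    c=viewer.calibration(n); np.save(f'{n}9.npy',c,allow_pickle=True); im=viewer.camera(n); cv2.imwrite(f'pics/{n}9.png',im[:,:,::-1])
s=cv2.imread('pics/scene9.png'); w=cv2.imread('pics/wrist9.png')
cv2.imwrite('pics/c9.png',np.vstack([cv2.resize(s[150:290,190:430],(780,455),interpolation=2)]))
E
```

```text
clock: 22.45
eef_pos: [0.5826, 0.1797, 0.1641]
tool_rot: [-0.068, 0.998, 0.001, 0.005]
ft_force: [-0.6, 0.4, -0.2]
grip_width: 0.0858
clock: 23.12
eef_pos: [0.5802, 0.1788, 0.3027]
tool_rot: [-0.068, 0.998, 0.001, 0.005]
ft_force: [-0.5, -0.1, -1.0]
grip_width: 0.0855
t 23.12 at [0.5802 0.1788 0.3027] shift [-0.0025 -0.1206  0.1026] head -3.005 turn z -6.266 w 0.0855
 rotvec [0.002 0.009 0.017] shift after turn [-0.0054 -0.1203  0.1027]
```

View pics/c9.png

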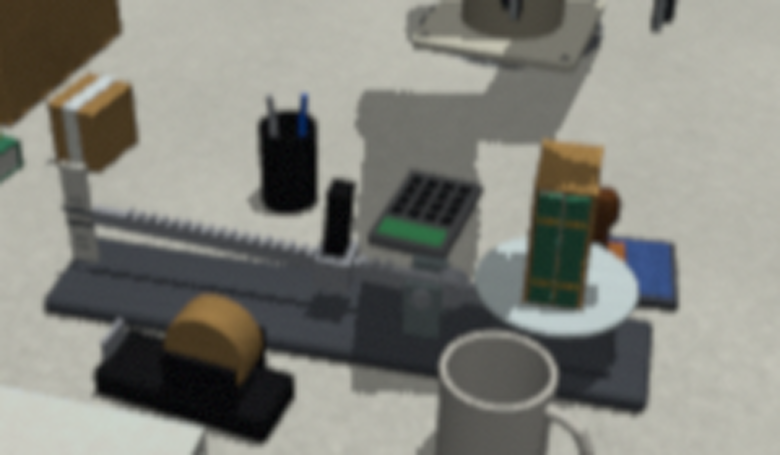

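View 11 used; I'll keep the last for the end. It shows the slipcase upright on the pan, the stamp on the pad, the pointer at the top stop and the tab top at crop (341,184). Next, locate the tab and fit the beam line numerically.

```bash
cat >> h.py <<'E'
def blobs(im,c,region,fish=False,vmax=35):
    x0,y0,x1,y1=region; g=im[y0:y1,x0:x1].max(2); m=(g<vmax).astype('uint8')
    n,l,st,ce=cv2.connectedComponentsWithStats(m)
    return [(st[i]+[x0,y0,0,0,0],ce[i]+[x0,y0]) for i in range(1,n) if st[i,4]>15]
E
python3 - <<'E'
from h import *
s=cv2.imread('pics/scene9.png'); sc=np.load('scene9.npy',allow_pickle=True).item(); t=viewer.calibration('top')
for b in blobs(s,sc,(280,195,312,235)): print('scene',b)
w=cv2.imread('pics/wrist9.png'); wc=np.load('wrist9.npy',allow_pickle=True).item()
b0=proj(wc,(.605,.0,.135),True); print('wrist exp tab',b0, 'block',proj(wc,(.605,0,.073),True))
x,y=b0.astype(int)
for b in blobs(w,wc,(max(x-40,0),max(y-40,0),x+60,y+40),True): print('wrist',b)
print(two(t,(269.07,189.9),sc,(294.8,206.5)))
for p in [(.605,0,.139),(.605,0,.077)]: print(proj(sc,p))
E
```

```text
scene (array([280, 195,   7,  20, 132]), array([282.90151515, 203.95454545]))
scene (array([290, 206,   8,  22, 138]), array([293.68115942, 216.86231884]))
wrist exp tab [103.71294262 194.19237525] block [128.26763793 179.71248671]
wrist (array([104, 169,  35,  31, 798]), array([121.09774436, 184.45864662]))
wrist (array([ 69, 216,  85,  18, 961]), array([102.45369407, 227.03850156]))
(array([0.60159208, 0.00546821, 0.14178638]), np.float64(0.009957901047343388))
[290.30263186 207.61492978]
[290.53889632 227.489367  ]
```

```bash
python3 -m crank '0 -.029 .005 0 0 0 -.3;0 -.029 .01 0 0 0 -.3;0 -.029 .01 0 0 0 -.3;0 -.029 .01 0 0 0 -.3;0 -.029 .01 0 0 0 -.3;0 -.023 .01 0 0 0 -.3;0 0 .005 0 0 0 -.3;0 0 0 0 0 0 -.3;0 0 0 0 0 0 -.3'
python3 - <<'E'
from h import *
go(.604,.004,.125,.13+np.pi)
w=viewer.camera('wrist')[:,:,::-1].copy(); cv2.imwrite('pics/w10.png',w); wc=viewer.calibration('wrist'); np.save('w10.npy',wc,allow_pickle=True)
print('tab top, bottom exp',proj(wc,(.604,.004,.139),True),proj(wc,(.604,.004,.077),True))
x,y=proj(wc,(.604,.004,.11),True).astype(int)
for b in blobs(w,wc,(x-50,y-50,x+50,y+50),True): print('wrist',b)
E
```

```text
clock: 24.02
eef_pos: [0.596, 0.007, 0.222]
tool_rot: [-0.071, 0.997, 0.001, -0.011]
ft_force: [-0.6, 0.4, 0.3]
grip_width: 0.0554
t 24.02 at [0.596 0.007 0.222] shift [-0.0096 -0.0045  0.0968] head -3.0 turn z -6.272 w 0.0554
 rotvec [ 0.004 -0.021  0.011] shift after turn [-0.0075 -0.004   0.097 ]
tab top, bottom exp [271.85075599 237.91477425] [273.02257312 211.25909531]
wrist (array([ 268,  197,   29,   49, 1245]), array([281.58795181, 221.39678715]))
wrist (array([222, 261,  46,  12, 420]), array([241.60238095, 267.71190476]))
```

Run:
```python
from h import *
wc=np.load('w10.npy',allow_pickle=True).item(); w=cv2.imread('pics/w10.png')
for v in (205,225,240): 
    r=np.where(w[v,255:310].max(1)<35)[0]+255; print(v,r.min(),r.max())
print(on(wc,282.5,232,.139,True),on(wc,268,240,.139,True),on(wc,297,240,.139,True),on(wc,282,246,.139,True))
go(.604,.010,.125,.13+np.pi)
```

```text
205 268 290
225 269 296
240 272 295
[0.59857979 0.010703   0.139     ] [0.6059432  0.00154755 0.139     ] [0.60311209 0.02162529 0.139     ] [0.60909286 0.01189691 0.139     ]
t 24.07 at [0.5959 0.0074 0.2219] shift [-0.0105  0.001   0.0967] head -3.0 turn z -6.271 w 0.0554
 rotvec [ 0.004 -0.022  0.012] shift after turn [-0.0083  0.0015  0.0969]
```

```bash
python3 -m crank '-.005 .003 .015 .004 -.02 .01 -.3;0 0 .02 0 0 0 -.3;0 0 .02 0 0 0 -.3;0 0 .012 0 0 0 -.3;0 0 0 0 0 0 -.3'
python3 -c "
from h import *
go(.6,.011,.125,.13+np.pi)"
```

```text
clock: 24.48
eef_pos: [0.6021, 0.018, 0.1559]
tool_rot: [-0.07, 0.998, 0.001, 0.003]
ft_force: [-0.4, 0.4, -0.7]
grip_width: 0.0552
t 24.48 at [0.6021 0.018  0.1559] shift [ 0.0033 -0.0067  0.0309] head -3.001 turn z -6.273 w 0.0552
 rotvec [0.001 0.006 0.01 ] shift after turn [ 0.003  -0.0067  0.0309]
```

```bash
python3 -m crank '.003 -.007 .01 0 .005 0 -.3;0 0 .01 0 0 0 -.3;0 0 .008 0 0 0 -.3;0 0 0 0 0 0 -.2;0 0 0 0 0 0 -.2'
python3 -c "
from h import *
go(.6,.011,.125,.13+np.pi)"
```

```text
clock: 24.9
eef_pos: [0.6014, 0.0132, 0.1281]
tool_rot: [-0.072, 0.997, 0.0, 0.002]
ft_force: [0.5, -0.1, 0.8]
grip_width: 0.0513
t 24.9 at [0.6014 0.0132 0.1281] shift [ 0.0018 -0.002   0.0031] head -2.997 turn z -6.268 w 0.0513
 rotvec [0.001 0.005 0.015] shift after turn [ 0.0017 -0.002   0.0031]
```

```bash
python3 -m crank '0 0 .001 0 0 0 .1;.001 -.003 0 0 0 0 .1;0 -.004 0 0 0 0 .1;0 -.004 0 0 0 0 .1;0 -.004 0 0 0 0 .1;0 -.004 0 0 0 0 .1;0 -.004 0 0 0 0 .1;0 -.004 0 0 0 0 .1;0 -.004 0 0 0 0 .1;0 -.004 0 0 0 0 .1;0 -.004 0 0 0 0 .1;0 -.004 0 0 0 0 .1;0 -.004 0 0 0 0 .1;0 -.004 0 0 0 0 .1;0 -.004 0 0 0 0 .1;0 -.004 0 0 0 0 .1;0 -.004 0 0 0 0 .1;0 0 0 0 0 0 .1'
python3 - <<'E'
from h import *
go(.61,-.057,.125,.13+np.pi); print(readout.get_obs()['ft_force'])
E
```

```text
clock: 26.4
eef_pos: [0.61, -0.0553, 0.1278]
tool_rot: [-0.072, 0.997, 0.002, 0.002]
ft_force: [-0.1, 0.6, -0.9]
grip_width: 0.0384
t 26.4 at [ 0.61   -0.0553  0.1278] shift [ 0.0003 -0.0017  0.0028] head -2.997 turn z -6.268 w 0.0384
 rotvec [0.004 0.004 0.015] shift after turn [ 0.0003 -0.0017  0.0028]
[-0.08841879  0.57823594 -0.85302926]
```

```bash
python3 -m crank '0 .004 0 0 0 0 .1;0 .004 0 0 0 0 .1;0 .002 0 0 0 0 .1;0 0 0 0 0 0 .1;0 0 0 0 0 0 .1;0 0 0 0 0 0 .1;0 0 0 0 0 0 .1;0 0 0 0 0 0 .1;0 0 0 0 0 0 .1;0 0 0 0 0 0 .1;0 0 0 0 0 0 .1'
cat >> h.py <<'E'
F=np.array([.5915,.073]); D=np.array([.137,-.9906])
def bp(r,a,h=.012): return np.array([*(F+r*D),.058+h+r*a])
def beamrows(im,u0=222,u1=250):
    c=viewer.calibration('scene'); g=cv2.cvtColor(im,cv2.COLOR_BGR2GRAY).astype(float); out=[]
    for u in range(u0,u1,3):
        # predicted rows at this column for both stops
        rr=np.linspace(30,300,271)/1000
        v=lambda a:(lambda P:np.interp(-u,-P[:,0],P[:,1]) if P[0,0]>P[-1,0] else np.interp(u,P[:,0],P[:,1]))(np.array([proj(c,bp(r,a,.008)) for r in rr]))
        hi,mid,lo=v(.065),v(0),v(-.065); a,b=int(hi)-6,int(lo)+7
        col=g[a:b,u]; base=np.percentile(col,30); wgt=np.clip(col-base-8,0,None); 
        out.append((u,round(hi,1),round(mid,1),round(lo,1),np.round(col).astype(int).tolist(),a))
    return out
E
python3 - <<'E'
from h import *
im=viewer.camera('scene')[:,:,::-1].copy(); cv2.imwrite('pics/s11.png',im); w=viewer.camera('wrist')[:,:,::-1].copy(); cv2.imwrite('pics/w11.png',w); np.save('w11.npy',viewer.calibration('wrist'),allow_pickle=True)
for f in ['pics/scene9.png','pics/s11.png']:
    for o in beamrows(cv2.imread(f),214,262)[::2]: print(*o)
E
```

```text
clock: 27.32
eef_pos: [0.6105, -0.0454, 0.1297]
tool_rot: [-0.072, 0.997, 0.0, 0.005]
ft_force: [-0.2, -0.7, 0.6]
grip_width: 0.0386
214 213.8 219.3 224.8 [93, 93, 91, 86, 80, 79, 75, 61, 63, 75, 72, 59, 69, 87, 89, 81, 78, 83, 82, 87, 91, 92, 80, 65] 207
220 214.9 220.1 225.3 [180, 180, 179, 178, 173, 159, 133, 98, 76, 72, 88, 129, 163, 167, 142, 100, 76, 74, 76, 78, 78, 77, 74, 66] 208
226 216.1 221.0 225.9 [180, 178, 176, 173, 162, 141, 109, 79, 70, 84, 122, 159, 169, 145, 98, 72, 68, 68, 67, 69, 69, 68] 210
232 217.3 221.8 226.4 [182, 182, 180, 171, 152, 124, 93, 74, 70, 78, 109, 150, 168, 145, 96, 70, 68, 68, 68, 68, 68, 67] 211
238 218.4 222.7 226.9 [185, 184, 180, 168, 149, 130, 109, 79, 70, 74, 97, 140, 165, 143, 95, 71, 69, 69, 68, 69, 68] 212
244 219.6 223.5 227.4 [185, 184, 183, 173, 148, 118, 95, 82, 73, 71, 92, 137, 165, 143, 95, 71, 68, 69, 68, 69, 69] 213
250 220.7 224.4 228.0 [188, 188, 186, 179, 162, 135, 103, 80, 70, 70, 84, 122, 146, 130, 89, 71, 68, 68, 70, 69] 214
256 221.9 225.2 228.5 [187, 188, 187, 183, 173, 156, 131, 103, 77, 70, 78, 107, 132, 125, 88, 71, 69
[... 291 characters left out ...]
225.9 [181, 180, 178, 177, 174, 163, 141, 109, 80, 71, 83, 120, 150, 142, 100, 72, 67, 67, 67, 68, 68, 68] 210
232 217.3 221.8 226.4 [183, 182, 182, 178, 167, 147, 117, 89, 72, 70, 81, 117, 149, 140, 95, 71, 68, 68, 67, 69, 68, 68] 211
238 218.4 222.7 226.9 [185, 185, 183, 179, 164, 132, 99, 81, 72, 69, 75, 102, 134, 134, 94, 70, 66, 58, 49, 43, 43] 212
244 219.6 223.5 227.4 [185, 184, 185, 181, 159, 118, 88, 76, 72, 69, 74, 96, 128, 127, 78, 45, 41, 42, 41, 42, 41] 213
250 220.7 224.4 228.0 [188, 186, 178, 159, 135, 113, 90, 76, 71, 68, 70, 74, 80, 75, 52, 43, 42, 42, 41, 42] 214
256 221.9 225.2 228.5 [116, 116, 116, 115, 112, 104, 92, 81, 74, 70, 68, 72, 75, 70, 52, 43, 42, 42, 42, 42] 215
```

The pointer has left the top stop by about 0.013 rad, so a ≈ +0.052 and balance is roughly 18 mm farther out. Push on, back off, then measure with sub-pixel edges.

```bash
python3 -m crank '0 -.004 0 0 0 0 .1;0 -.004 0 0 0 0 .1;0 -.003 0 0 0 0 .1;0 -.003 0 0 0 0 .1;0 -.003 0 0 0 0 .1;0 -.003 0 0 0 0 .1;0 -.003 0 0 0 0 .1;0 -.003 0 0 0 0 .1;0 -.0025 0 0 0 0 .1;0 0 0 0 0 0 .1'
python3 -m crank '0 .004 0 0 0 0 .1;0 .004 0 0 0 0 .1;0 .002 0 0 0 0 .1;0 0 0 0 0 0 .1;0 0 0 0 0 0 .1;0 0 0 0 0 0 .1;0 0 0 0 0 0 .1;0 0 0 0 0 0 .1;0 0 0 0 0 0 .1;0 0 0 0 0 0 .1;0 0 0 0 0 0 .1;0 0 0 0 0 0 .1'
cat >> h.py <<'E'
def edges(im,u):
    g=cv2.cvtColor(im,cv2.COLOR_BGR2GRAY).astype(float)[:,u]; k=205
    while not(g[k]>=120>g[k+1]): k+=1
    a=k+(g[k]-120)/(g[k]-g[k+1]); m=k+1
    return a
def angle(f):
    a=cv2.imread('pics/scene9.png'); b=cv2.imread(f); c=viewer.calibration('scene'); r=[]
    for u in range(218,236):
        hi,lo=[min((proj(c,bp(x/1000,s)) for x in range(150,310)),key=lambda p:abs(p[0]-u))[1] for s in (.065,-.065)]
        r.append((edges(b,u)-edges(a,u))/(lo-hi)*.13)
    return .065-np.median(r),np.round(r,3)
E
python3 - <<'E'
from h import *
go(.62,-.075,.128,.13+np.pi)
im=viewer.camera('scene')[:,:,::-1].copy(); cv2.imwrite('pics/s12.png',im)
print(angle('pics/s11.png')); print(angle('pics/s12.png'))
E
```

```text
clock: 28.25
eef_pos: [0.6142, -0.0754, 0.1281]
tool_rot: [-0.073, 0.997, 0.002, 0.003]
ft_force: [0.4, 0.7, -0.8]
grip_width: 0.0387
clock: 29.25
eef_pos: [0.6133, -0.0658, 0.1296]
tool_rot: [-0.072, 0.997, 0.0, 0.005]
ft_force: [-1.1, 0.2, -0.3]
grip_width: 0.0381
t 29.25 at [ 0.6133 -0.0658  0.1296] shift [-0.0053 -0.0101  0.0017] head -2.997 turn z -6.268 w 0.0381
 rotvec [-0.     0.009  0.015] shift after turn [-0.0054 -0.01    0.0016]
(np.float64(0.052146650378917386), array([0.008, 0.012, 0.013, 0.013, 0.013, 0.013, 0.013, 0.013, 0.013,
       0.014, 0.014, 0.014, 0.013, 0.011, 0.011, 0.007, 0.001, 0.001]))
(np.float64(-0.0005167713131572216), array([0.032, 0.066, 0.074, 0.074, 0.075, 0.075, 0.076, 0.076, 0.071,
       0.064, 0.062, 0.066, 0.063, 0.055, 0.064, 0.064, 0.06 , 0.065]))
```

a ≈ 0. I'll let it settle longer, re-measure, then lift the fingers out straight up.

```bash
python3 -m crank '0 0 0 0 0 0 .1;0 0 0 0 0 0 .1;0 0 0 0 0 0 .1;0 0 0 0 0 0 .1;0 0 0 0 0 0 .1;0 0 0 0 0 0 .1;0 0 0 0 0 0 .1;0 0 0 0 0 0 .1;0 0 0 0 0 0 .1;0 0 0 0 0 0 .1'
python3 - <<'E'
from h import *
im=viewer.camera('scene')[:,:,::-1].copy(); cv2.imwrite('pics/s13.png',im); print(angle('pics/s13.png'))
g=cv2.cvtColor(im,cv2.COLOR_BGR2GRAY); g9=cv2.cvtColor(cv2.imread('pics/scene9.png'),cv2.COLOR_BGR2GRAY)
for u in range(208,221,1): print(u,g[200:234,u].tolist())
print('plate at centre',proj(viewer.calibration('scene'),bp(.305,0,0)),proj(viewer.calibration('scene'),bp(.305,.065,0)))
E
```

```text
clock: 30.13
eef_pos: [0.6133, -0.0659, 0.1295]
tool_rot: [-0.072, 0.997, 0.0, 0.004]
ft_force: [-0.0, -0.3, 0.1]
grip_width: 0.0387
(np.float64(-0.00029892145183942065), array([0.032, 0.066, 0.073, 0.074, 0.075, 0.074, 0.076, 0.076, 0.071,
       0.065, 0.062, 0.066, 0.063, 0.055, 0.064, 0.064, 0.06 , 0.065]))
208 [114, 117, 126, 134, 139, 145, 152, 159, 167, 171, 172, 171, 172, 177, 180, 180, 178, 179, 181, 178, 176, 176, 182, 182, 181, 182, 182, 181, 181, 180, 178, 179, 174, 151]
209 [126, 114, 100, 103, 105, 108, 112, 118, 125, 134, 140, 142, 146, 158, 165, 167, 166, 167, 168, 161, 148, 155, 174, 180, 180, 181, 181, 182, 181, 179, 177, 171, 156, 126]
210 [124, 116, 99, 95, 93, 94, 93, 94, 97, 101, 103, 104, 109, 115, 120, 123, 124, 122, 124, 123, 114, 131, 161, 169, 172, 174, 179, 183, 180, 177, 166, 147, 117, 90]
211 [127, 125, 103, 96, 94, 93, 92, 91, 93, 93, 87, 85, 90, 91, 94, 96, 93, 81, 77, 82, 84, 97, 125, 139, 143, 149, 161, 168, 170, 158, 132, 102, 77, 70]
212 [137, 135, 108, 94, 93, 94, 93, 92, 92, 91, 86, 81, 84, 84, 82, 89, 89, 73, 59, 68, 71, 75, 90, 101, 106, 110, 1
[... 613 characters left out ...]

217 [65, 70, 89, 126, 154, 156, 143, 136, 130, 126, 121, 115, 112, 108, 104, 102, 97, 88, 69, 63, 71, 67, 70, 84, 88, 85, 87, 92, 92, 87, 76, 68, 58, 58]
218 [59, 61, 87, 135, 169, 174, 169, 168, 166, 166, 164, 163, 158, 149, 141, 134, 125, 114, 97, 84, 81, 74, 71, 80, 88, 90, 91, 93, 93, 88, 78, 69, 58, 51]
219 [59, 62, 85, 134, 168, 178, 177, 176, 177, 178, 179, 179, 178, 175, 173, 170, 167, 162, 149, 131, 112, 87, 72, 75, 80, 83, 87, 89, 89, 86, 79, 68, 57, 48]
220 [59, 63, 88, 136, 170, 178, 178, 179, 180, 182, 180, 180, 181, 181, 181, 181, 179, 177, 170, 155, 129, 95, 75, 71, 72, 74, 76, 78, 79, 78, 74, 67, 57, 48]
plate at centre [210.12966633 221.05637319] [209.20951801 215.17612875]
```

The fixed centre line sits at row 218 in all frames. The pointer row (214.4 at the stop, now about 221.7) and the clean edge columns (0.074) suggest a ≈ −0.010 rather than 0. I'll nudge the poise about 3.5 mm inward with the other finger.

```bash
python3 -m crank '0 .003 0 0 0 0 .1;0 .003 0 0 0 0 .1;0 .002 0 0 0 0 .1;0 .002 0 0 0 0 .1;0 .0015 0 0 0 0 .1;0 0 0 0 0 0 .1;0 0 0 0 0 0 .1'
python3 -c "
from h import *
go(.61,-.0537,.1295)"
```

```text
clock: 30.77
eef_pos: [0.6118, -0.0546, 0.1302]
tool_rot: [-0.072, 0.997, -0.001, 0.005]
ft_force: [-0.1, -1.6, 0.5]
grip_width: 0.0384
t 30.77 at [ 0.6118 -0.0546  0.1302] shift [0.0016 0.0011 0.0007] head -2.998 turn z None w 0.0384
```

```bash
python3 -m crank '0 .0015 0 0 0 0 .1;0 0 0 0 0 0 .1'
python3 -m crank '0 -.004 0 0 0 0 .1;0 -.004 0 0 0 0 .1;0 -.001 0 0 0 0 .1;0 0 0 0 0 0 -.1;0 0 0 0 0 0 -.1;0 0 0 0 0 0 -.1;0 0 0 0 0 0 -.1;0 0 0 0 0 0 -.1;0 0 0 0 0 0 -.1;0 0 0 0 0 0 -.1;0 0 0 0 0 0 -.1;0 0 0 0 0 0 -.1;0 0 0 0 0 0 -.1'
python3 - <<'E'
from h import *
im=viewer.camera('scene')[:,:,::-1].copy(); cv2.imwrite('pics/s14.png',im); print(angle('pics/s14.png'))
for f in ['scene9','s11','s13','s14']:
    g=cv2.cvtColor(cv2.imread(f'pics/{f}.png'),cv2.COLOR_BGR2GRAY).astype(float); print(f,g[208:228,212:216].mean(1).round().astype(int).tolist())
E
```

```text
clock: 30.93
eef_pos: [0.6116, -0.0531, 0.1303]
tool_rot: [-0.072, 0.997, -0.001, 0.005]
ft_force: [-0.2, 0.3, 0.6]
grip_width: 0.0386
clock: 32.02
eef_pos: [0.6126, -0.0615, 0.1295]
tool_rot: [-0.072, 0.997, 0.0, 0.004]
ft_force: [-0.2, 0.8, -0.4]
grip_width: 0.0473
(np.float64(0.016582612704588953), array([0.031, 0.05 , 0.054, 0.053, 0.054, 0.054, 0.053, 0.054, 0.054,
       0.052, 0.047, 0.045, 0.041, 0.036, 0.044, 0.045, 0.041, 0.043]))
scene9 [93, 91, 87, 82, 81, 76, 62, 65, 76, 73, 60, 71, 88, 91, 87, 86, 89, 90, 95, 100]
s11 [92, 92, 87, 82, 82, 81, 75, 71, 65, 62, 57, 70, 88, 92, 87, 86, 89, 90, 95, 101]
s13 [93, 92, 87, 82, 82, 82, 82, 89, 89, 76, 60, 67, 72, 67, 70, 82, 89, 90, 95, 100]
s14 [93, 92, 87, 82, 82, 82, 82, 89, 89, 76, 59, 56, 71, 88, 88, 86, 90, 90, 95, 100]
```

Consistent readings now: s13 averages about −0.007, s14 about +0.0145. I need roughly 5 mm outward again, i.e. TCP y ≈ −0.073 with the same opening.

```bash
python3 -m crank '0 0 0 0 0 0 .1;0 0 0 0 0 0 .1;0 -.003 0 0 0 0 .1;0 -.003 0 0 0 0 .1;0 -.002 0 0 0 0 .1;0 -.002 0 0 0 0 .1;0 0 0 0 0 0 .1;0 0 0 0 0 0 .1'
python3 -c "
from h import *
go(.615,-.073,.1295)"
```

```text
clock: 32.73
eef_pos: [0.6141, -0.0721, 0.1292]
tool_rot: [-0.072, 0.997, 0.001, 0.004]
ft_force: [-0.2, 0.4, 0.1]
grip_width: 0.0384
t 32.73 at [ 0.6141 -0.0721  0.1292] shift [-0.0007 -0.0011 -0.0003] head -2.997 turn z None w 0.0384
```

```bash
python3 -m crank '0 -.001 0 0 0 0 .1;0 0 0 0 0 0 .1'
python3 -m crank '0 .003 0 0 0 0 .1;0 .003 0 0 0 0 .1;0 .002 0 0 0 0 .1;0 0 0 0 0 0 -.1;0 0 0 0 0 0 -.1;0 0 0 0 0 0 -.1;0 0 0 0 0 0 -.1;0 0 0 0 0 0 -.1;0 0 0 0 0 0 -.1;0 0 0 0 0 0 -.1;0 0 0 0 0 0 -.1;0 0 0 0 0 0 -.1;0 0 0 0 0 0 -.1'
python3 - <<'E'
from h import *
im=viewer.camera('scene')[:,:,::-1].copy(); cv2.imwrite('pics/s15.png',im); print(angle('pics/s15.png')); go(.6,-.065,.2)
for f in ['s13','s14','s15']:
    g=cv2.cvtColor(cv2.imread(f'pics/{f}.png'),cv2.COLOR_BGR2GRAY).astype(float); print(f,g[208:228,212:216].mean(1).round().astype(int).tolist())
E
```

```text
clock: 32.9
eef_pos: [0.6142, -0.0728, 0.1289]
tool_rot: [-0.072, 0.997, 0.001, 0.004]
ft_force: [-0.2, 0.7, -0.3]
grip_width: 0.0384
clock: 33.98
eef_pos: [0.6131, -0.0647, 0.1296]
tool_rot: [-0.072, 0.997, 0.0, 0.004]
ft_force: [-0.6, 0.1, -0.4]
grip_width: 0.047
(np.float64(0.011670819559734827), array([0.032, 0.054, 0.061, 0.061, 0.062, 0.062, 0.063, 0.063, 0.06 ,
       0.057, 0.051, 0.053, 0.05 , 0.044, 0.051, 0.05 , 0.048, 0.05 ]))
t 34.03 at [ 0.6131 -0.0648  0.1295] shift [ 0.0124  0.0017 -0.0706] head -2.997 turn z None w 0.0471
s13 [93, 92, 87, 82, 82, 82, 82, 89, 89, 76, 60, 67, 72, 67, 70, 82, 89, 90, 95, 100]
s14 [93, 92, 87, 82, 82, 82, 82, 89, 89, 76, 59, 56, 71, 88, 88, 86, 90, 90, 95, 100]
s15 [93, 92, 87, 82, 82, 82, 83, 90, 89, 76, 54, 49, 62, 78, 84, 86, 90, 90, 96, 101]
```

Two estimates now: +0.005 (beam edge) and +0.009 (pointer). At contact y = −0.0754 they averaged −0.006, so I'll aim for −0.0742.

```bash
python3 -m crank '0 0 0 0 0 0 .1;0 0 0 0 0 0 .1;0 -.003 0 0 0 0 .1;0 -.003 0 0 0 0 .1;0 -.002 0 0 0 0 .1;0 -.001 0 0 0 0 .1;0 0 0 0 0 0 .1;0 0 0 0 0 0 .1'
```

```text
clock: 34.7
eef_pos: [0.6145, -0.0742, 0.1292]
tool_rot: [-0.072, 0.997, 0.001, 0.004]
ft_force: [0.7, 1.4, -0.2]
grip_width: 0.0385
```

```bash
python3 -c "
from h import *
go(.615,-.0742,.1295)"
```

```text
t 34.7 at [ 0.6145 -0.0742  0.1292] shift [-0.0005 -0.0001 -0.0003] head -2.997 turn z None w 0.0385
```

Exactly there. Back off, open slightly, then lift straight up and clear.

```bash
python3 -m crank '0 .003 0 0 0 0 .1;0 .003 0 0 0 0 .1;0 .002 0 0 0 0 .1;0 0 0 0 0 0 -.2;0 0 0 0 0 0 -.2;0 0 -.01 0 0 0 -.2;0 0 -.02 0 0 0 -.2;0 0 -.03 0 0 0 -.2;0 0 -.03 0 0 0 -.2;0 0 -.03 0 0 0 -.2;.03 0 -.01 0 0 0 -.2;.035 0 0 0 0 0 -.2;.035 0 0 0 0 0 -.2;.035 0 0 0 0 0 -.2;.035 0 0 0 0 0 -.2;.035 0 0 0 0 0 -.2;0 0 0 0 0 0 -.2;0 0 0 0 0 0 -.2;0 0 0 0 0 0 -.2;0 0 0 0 0 0 -.2'
python3 - <<'E'
from h import *
im=viewer.camera('scene')[:,:,::-1].copy(); cv2.imwrite('pics/s16.png',im); print(angle('pics/s16.png')); go(.6,-.065,.2)
for f in ['scene9','s13','s15','s16']:
    g=cv2.cvtColor(cv2.imread(f'pics/{f}.png'),cv2.COLOR_BGR2GRAY).astype(float); print(f,g[208:228,212:216].mean(1).round().astype(int).tolist())
a=cv2.resize(im[150:290,190:430],(720,420),interpolation=2); cv2.imwrite('pics/c16.png',a)
E
```

```text
clock: 36.37
eef_pos: [0.4031, -0.0966, 0.2728]
tool_rot: [-0.073, 0.997, -0.002, 0.011]
ft_force: [0.2, 0.1, -0.5]
grip_width: 0.051
(np.float64(0.002171861430053962), array([0.029, 0.054, 0.062, 0.063, 0.062, 0.063, 0.064, 0.064, 0.063,
       0.064, 0.062, 0.063, 0.061, 0.058, 0.064, 0.063, 0.061, 0.067]))
t 36.42 at [ 0.4034 -0.0965  0.2728] shift [-0.1975  0.0031  0.0771] head -2.995 turn z None w 0.0515
scene9 [93, 91, 87, 82, 81, 76, 62, 65, 76, 73, 60, 71, 88, 91, 87, 86, 89, 90, 95, 100]
s13 [93, 92, 87, 82, 82, 82, 82, 89, 89, 76, 60, 67, 72, 67, 70, 82, 89, 90, 95, 100]
s15 [93, 92, 87, 82, 82, 82, 83, 90, 89, 76, 54, 49, 62, 78, 84, 86, 90, 90, 96, 101]
s16 [90, 90, 85, 79, 80, 80, 80, 87, 86, 74, 55, 52, 59, 71, 81, 84, 88, 88, 93, 98]
```

View pics/c16.png

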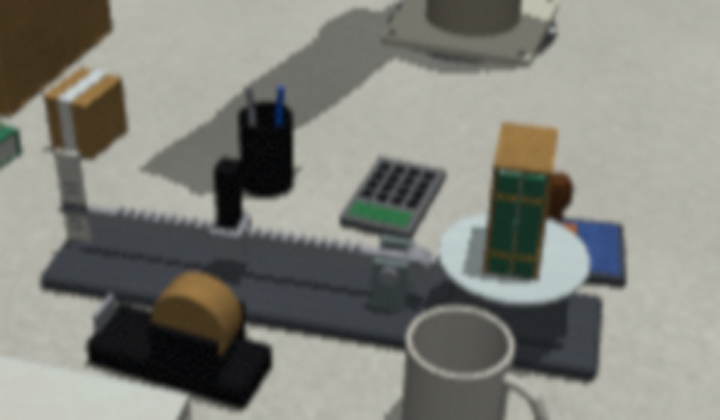

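The final view shows the slipcase upright mid-pan at (520,240), the stamp on its pad at (560,195), the pointer beside the dark line at (75,207), and the other things in place. One last settle check, then hand in.

```bash
python3 -m crank '0 0 0 0 0 0 -.2;0 0 0 0 0 0 -.2;0 0 0 0 0 0 -.2;0 0 0 0 0 0 -.2;0 0 0 0 0 0 -.2;0 0 0 0 0 0 -.2' >/dev/null
python3 - <<'E'
from h import *
from workcell import order
im=viewer.camera('scene')[:,:,::-1].copy(); cv2.imwrite('pics/s17.png',im); a=angle('pics/s17.png')[0]; print(a, np.abs(im.astype(int)-cv2.imread('pics/s16.png')).max())
if abs(a)<.01: print(order.job_done())
E
```

```text
0.0023368832141971996 57
the job is handed in; nothing more can be done
None
```

I handed the job in at about 37 s. The stamp stands mid-pad, the slipcase stands upright mid-pan, and the beam rests within the balance limit by every check I made. The hand-in gave no verdict.

- **Stamp:** my first grip was too high on the knob, so I re-gripped it and then set it on the ink pad. Pictures taken afterwards show it standing in the middle.
- **Slipcase:** I lowered it slowly until the pan reached its lower stop, then let go. The last picture shows it upright.
- **Poise:** I pushed it out along the beam, then made one small push back and two more outward before lifting clear.
- **Balance check:** with the arm clear, the beam-edge fit read +0.002 rad, and the same in two pictures about half a second apart. The pointer row read about +0.007. The two disagree slightly, but both are within ±0.014.
- **Not confirmed:** both readings assume that the loaded beam with the poise far in rested at its +0.065 stop. I did not check against the other stop.
- **Other things:** none were moved on purpose, and they look in place in the last picture.

Early on, a turn ran the last joint into its range limit (3.14 rad). The arm drifted about 0.2 m in free air and the tool tilted. It showed no contact, and I corrected it before going on.

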